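# Find the key that unlocks the sloping lock box

## Task

The steel box with the sloping face on the saw's table is locked, and only one of the three keys in the wooden stand fits it. Try the keys until you find the one that drops fully home in the lock, and with that key turn the lock clockwise as far as it goes so that the bolt is drawn. Then take the key out and leave the box unlocked, with all three keys standing upright in the slots of the stand, fully down, and nothing else on the table pushed out of place.

Things in the scene. Friction and masses are not known exactly. Their poses are not given: they have to be found in the camera images.
- lockbox: Fixed steel box, 160 wide x 122 deep x about 100 mm high at the back; its sloping face looks up and towards the robot's side. Origin under its centre, own x to its back. Hidden in the lock's well is a ward, different from start to start: a key that does not fit stops with its foot 13 mm above the well's floor and, clear of the dogs, turns without the core. The key that fits drops to the floor.
- lock_mouth (a point): Centre of the mouth of the lock's round well (60 mm wide, 22 mm deep) in the sloping face; this point is 22 mm from the well's floor. Axes are the box's, not the lock's.
- lock_core (a point): Turning core of the lock. Point: centre of the well's flat floor. Own z: lock axis, out of the well, leaning 25 deg from vertical. Own x (either way): the line on which the key's bit must lie; 4 dogs on the floor, 10 mm tall, at radius 21 to 28 mm, leave a 9 mm slot along x. Two dark marks on the turning rim lie on that line. Fitting key home: bow centre 65 mm out along z.
- core (a joint): Angle of the lock's core (rad). 0 locked, 1.2 at the unlocked stop; grows clockwise as seen looking onto the sloping face (turning about minus the lock's own z). It starts between 0 and 0.2. Stiff: 0.12 N m of friction, stays where it is left. A steel bolt at the box's right-hand side draws in by 15 mm as it turns.
- stand: Wooden key stand, a fixed block 208 mm (own x) x 44 mm (own y) x 34 mm high; origin at the centre of its underside on the table. Three slots in a row along own x at x = -66, 0 and +66 mm, each 58 mm long (x), 8.5 mm wide (y), 28 mm deep (floor 6 mm above the table). A key fully down has its bow's centre 71 mm above the table.
- key_1_bow (a point): Key 1: steel key (number says nothing of fit), upright in any stand slot. Point: centre of its flat bow, 46 wide (own x) x 12 thick (own y) x 38 mm tall, 65 mm above its foot; own z foot to bow. Below: shank, then flat bit 54 wide (x) x 6 thick x 30 mm tall, symmetric cuts hidden at its foot: usable either way round. Grip across the 12 mm. About 0.14 kg.
- key_2_bow (a point): Key 2: steel key (number says nothing of fit), upright in any stand slot. Point: centre of its flat bow, 46 wide (own x) x 12 thick (own y) x 38 mm tall, 65 mm above its foot; own z foot to bow. Below: shank, then flat bit 54 wide (x) x 6 thick x 30 mm tall, symmetric cuts hidden at its foot: usable either way round. Grip across the 12 mm. About 0.14 kg.
- key_3_bow (a point): Key 3: steel key (number says nothing of fit), upright in any stand slot. Point: centre of its flat bow, 46 wide (own x) x 12 thick (own y) x 38 mm tall, 65 mm above its foot; own z foot to bow. Below: shank, then flat bit 54 wide (x) x 6 thick x 30 mm tall, symmetric cuts hidden at its foot: usable either way round. Grip across the 12 mm. About 0.14 kg.
- sanding_block: bystander: brown cork sanding block lying beside the stand, 67 x 122 x 32 mm, origin under its centre
- tape_measure: bystander: tape measure standing left of the lock box, 36 x 94 x 69 mm, origin under its centre
- folding_rule: bystander: folded rule lying in front of the lock box, 16 x 236 x 19 mm, long along own y, origin under its centre
- spring_clamp: bystander: spring clamp lying to the right of the hold-down, 55 x 119 x 26 mm, origin under its centre
- block_plane: bystander: small metal plane right of the hold-down, 48 x 150 x 62 mm, origin under its centre
- chisel_1: bystander: chisel lying behind the hold-down, 30 x 282 x 30 mm, long along own y, origin under its centre
Things that resemble listed ones, but are neither listed nor needed, are in the scene too. Leave any turquoise look-alike of the part that bears key_1_bow alone.

How it is judged:
On the way, in this order (a step that is already met when the one before it is completed fails the run):
1. one of the keys is fully home in the lock (((z of key_1_bow in the frame of lock_core between 0.058 and 0.069 m and x of key_1_bow in the frame of lock_core between -0.008 and 0.008 m and y of key_1_bow in the frame of lock_core between -0.008 and 0.008 m and angle between the z axis of key_1_bow and the z axis of lock_core, either way round below 0.15 rad and angle between the x axis of key_1_bow and the x axis of lock_core, either way round below 0.25 rad) or (z of key_2_bow in the frame of lock_core between 0.058 and 0.069 m and x of key_2_bow in the frame of lock_core between -0.008 and 0.008 m and y of key_2_bow in the frame of lock_core between -0.008 and 0.008 m and angle between the z axis of key_2_bow and the z axis of lock_core, either way round below 0.15 rad and angle between the x axis of key_2_bow and the x axis of lock_core, either way round below 0.25 rad) or (z of key_3_bow in the frame of lock_core between 0.058 and 0.069 m and x of key_3_bow in the frame of lock_core between -0.008 and 0.008 m and y of key_3_bow in the frame of lock_core between -0.008 and 0.008 m and angle between the z axis of key_3_bow and the z axis of lock_core, either way round below 0.15 rad and angle between the x axis of key_3_bow and the x axis of lock_core, either way round below 0.25 rad))), for 0.1 s.
2. the lock is turned to its unlocked stop with a key home in it (value of joint core above 1.08 rad and ((z of key_1_bow in the frame of lock_core between 0.058 and 0.069 m and x of key_1_bow in the frame of lock_core between -0.008 and 0.008 m and y of key_1_bow in the frame of lock_core between -0.008 and 0.008 m and angle between the z axis of key_1_bow and the z axis of lock_core, either way round below 0.15 rad and angle between the x axis of key_1_bow and the x axis of lock_core, either way round below 0.25 rad) or (z of key_2_bow in the frame of lock_core between 0.058 and 0.069 m and x of key_2_bow in the frame of lock_core between -0.008 and 0.008 m and y of key_2_bow in the frame of lock_core between -0.008 and 0.008 m and angle between the z axis of key_2_bow and the z axis of lock_core, either way round below 0.15 rad and angle between the x axis of key_2_bow and the x axis of lock_core, either way round below 0.25 rad) or (z of key_3_bow in the frame of lock_core between 0.058 and 0.069 m and x of key_3_bow in the frame of lock_core between -0.008 and 0.008 m and y of key_3_bow in the frame of lock_core between -0.008 and 0.008 m and angle between the z axis of key_3_bow and the z axis of lock_core, either way round below 0.15 rad and angle between the x axis of key_3_bow and the x axis of lock_core, either way round below 0.25 rad))), for 0.1 s.
At the end, for the whole second after the job is handed in: The lock's core is left turned to at least 1.05 rad of its 1.2 rad (unlocked), and all three keys are at rest upright (within 10 degrees) in the slots of the stand, fully down (bow's centre 66 to 78 mm above the table, within 11 mm of the stand's middle line) (value of joint core above 1.05 rad and z of key_1_bow in the frame of stand between 0.066 and 0.078 m and y of key_1_bow in the frame of stand between -0.011 and 0.011 m and x of key_1_bow in the frame of stand between -0.085 and 0.085 m and angle between each of key_1_bow, key_2_bow, key_3_bow's own z axis and vertical below 0.18 rad and z of key_2_bow in the frame of stand between 0.066 and 0.078 m and y of key_2_bow in the frame of stand between -0.011 and 0.011 m and x of key_2_bow in the frame of stand between -0.085 and 0.085 m and z of key_3_bow in the frame of stand between 0.066 and 0.078 m and y of key_3_bow in the frame of stand between -0.011 and 0.011 m and x of key_3_bow in the frame of stand between -0.085 and 0.085 m); the robot touches nothing.
It fails at once if a bystander on the table is pushed more than 30 mm out of place (distance of any of sanding_block, tape_measure, folding_rule, spring_clamp, block_plane, chisel_1 from where it was at the start of the episode above 0.03 m).
It also fails if it takes over 72 s, if anything falls off the work surface, if the arm or the gripper's body presses on something with over 40 N, if the wrist force passes 120 N, or if a joint passes its speed limit or range.

## Robot

A 6-joint arm with a two-finger parallel gripper is mounted at the origin on a cart in front of the work surface, level with it; the furniture and walls round the work are solid. World frame = base frame: x ahead of the robot, y to its left, z up, the work surface at z = 0. Lengths are in m, angles in rad, forces in N, time in s.
With the tool pointing down it reaches from about 0.275 to 0.825 m from the base axis. Payload 5.2 kg.
Tool frame: the origin (TCP) lies at the very end of the fingers, on their centre line; the grasp point (between the pads) lies 19 mm behind it; z points along the fingers, y is the direction in which the jaws open and shut (so a half turn about z gives the same grasp; the last joint's range is limited). The gripper opens to 93 mm and grips with 3 to 60 N. Pads are 15 mm wide; open, the fingers measure 128 mm over their backs; the gripper's body (75 mm by 188 mm) begins 65 mm behind the grasp point.
Start: joints at [0.955, 0.259, 1.535, -0, 1.348, -0.203], TCP at [0.221, 0.504, 0.219] pointing down, gripper open.
Joint ranges: [-3.14, 3.14], [-0.91, 2.08], [0.19, 2.58], [-1.22, 4.36], [0.22, 2.71], [-3.12, 3.12]. Speed limits (rad/s): [2.57, 2.57, 3.14, 3.14, 3.14, 3.14].

## Interface

Orientations are given as a unit quaternion [x, y, z, w].
In Python, from rig import env gives the robot as it stands.
- The arm moves only by the shell command python3 -m handwheel 'ROWS' [FORCE]. ROWS is JSON, a list of rows, each a list of 7 numbers: the gripper's target within -1 to 1 (fully open at 1, half-way at 0, shut at -1), then the shift along the tool's x, y, z scaled (see below), then the turn, a rotation vector about the tool's x, y, z scaled (see below). A call has 1 to 8 rows; each row is the pose to reach, as a shift and turn from the pose measured when the call began, along the tool's axes at that moment, turning the shorter way round; what a row does not reach only later rows make up. The controller multiplies each number of a shift by 100 mm and each number of a turn by pi rad. A row lasts 1/10 s, in which the tool goes at most 50 mm and 8.59 degrees, less where a joint would pass 70% of its speed; a pose out of reach is approached as far as the arm can. A call with a number of a shift or a turn outside -1 to 1 is refused whole. A call with a gripper value outside its range is refused whole. The fingers move at their own pace and stop on an object; FORCE is the grip in N (left out, the last holds). Time passes only in rows, so rows that repeat a pose let the fingers close. It gives the time, the measured TCP pose, the force and the opening at its end, in the units of the state.
- env.get_obs(): the state, without advancing time (a new reading comes with each control period).
- env.grab_frame(name): name is "scene" or "top" or "wrist"; returns a dict with "image" (384x512x3 uint8, blue, green, red), "depth" (384x512 float32, m along the optical axis (not along the pixel's ray), 0 where there is no reading), "K" (3x3 intrinsics, pixels), "R" (3x3) and "t" (3): a world point X has camera coordinates R X + t. Camera axes: x right, y down, z forward; pixel columns grow to the right and rows downward; lengths in m; the calibration is good to about 2 mm. A picture is of the moment at which its call begins.
- env.sign_off(): hands the job in, once; it reports no verdict.
The state is a dict: "clock": time; "joint_pos": joint angles; "qd": joint speeds; "joint_efforts": joint torques, N m; "position": TCP position; "orientation": TCP orientation; "ft_force": force on the tool from outside, world axes, zero at the start; "wrist_torque": the same for the moment, N m; "opening": finger opening in m.
Only numpy, scipy, OpenCV 4.12 (cv2) and the standard library are available. Lean on these libraries where they do the work, as an engineer would, in place of code of your own. Each camera call takes 0.05 s, during which the arm holds its last target.

## Working session

There is one attempt and no reset: what is moved stays moved. The work goes in short steps, Python scripts to look and compute and a shell command to move; the robot and the scene stay as the last step left them, time stands still between calls to the robot, and variables do not carry over. Pictures are saved under pics/ and viewed, and the job is handed in when it is done.

```bash
ls -la; mkdir -p pics; python3 - <<'E'
from rig import env
import cv2,numpy as np
o=env.get_obs()
for k,v in o.items(): print(k,v)
for n in ["scene","top","wrist"]:
    f=env.grab_frame(n); cv2.imwrite(f"pics/{n}0.png",f["image"]); np.savez(f"pics/{n}0.npz",**f)
    print(n,f["K"].round(1).tolist(),f["R"].round(3).tolist(),f["t"].round(3).tolist())
E
```

```text
total 12
drwxr-xr-x  3 agent agent 4096 Dec  7 02:15 .
drwxr-xr-x 23 root  root  4096 Dec  7 02:15 ..
drwxr-xr-x  2 agent agent 4096 Dec  7 02:15 pics
clock 0.0
joint_pos [ 9.55213431e-01  2.59348805e-01  1.53604530e+00 -9.91812433e-06
  1.34802417e+00 -2.02804957e-01]
qd [ 1.09245245e-03  5.16700950e-05  1.02219019e-03 -7.81113294e-04
  4.31845346e-04 -5.29557225e-04]
joint_efforts [-2.42213951e-03 -4.37301314e+01 -2.84000713e+01  7.17229606e-02
  4.13089944e-02 -1.68195547e-04]
position [0.22030156 0.50336235 0.21782976]
orientation [ 2.04925687e-01  9.78777109e-01 -8.39375453e-04 -3.58743985e-04]
ft_force [-0.46943853  0.43171359 -0.17333026]
wrist_torque [ 0.04671827 -0.03651048 -0.01058505]
opening 0.09297351883744792
scene [[371.7, 0.0, 251.0], [0.0, 371.7, 187.0], [0.0, 0.0, 1.0]] [[-0.902, -0.431, 0.02], [-0.189, 0.354, -0.916], [0.387, -0.83, -0.401]] [0.547, 0.083, 1.155]
top [[352.1, 0.0, 258.0], [0.0, 352.1, 191.4], [0.0, 0.0, 1.0]] [[0.014, -1.0, 0.002], [-0.994, -0.014, -0.109], [0.109, -0.001, -0.994]] [0.225, 0.506, 1.011]
wrist [[296.1, 0.0, 252.7], [0.0, 296.1, 189.1], [0.0, 0.0, 1.0]] [[0.401, 0.916, -0.002], [0.875, -0.382, 0.297], [0.271, -0.12, -0.955]] [-0.55, -0.036, 0.391]
```

View pics/scene0.png

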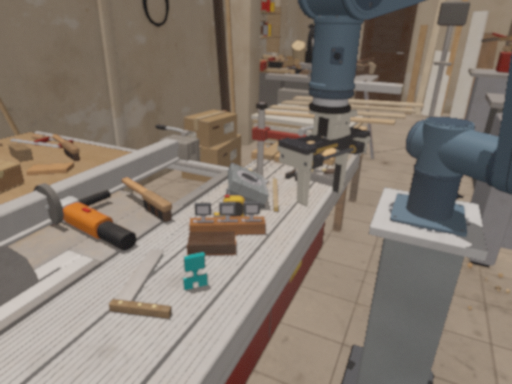

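View pics/top0.png

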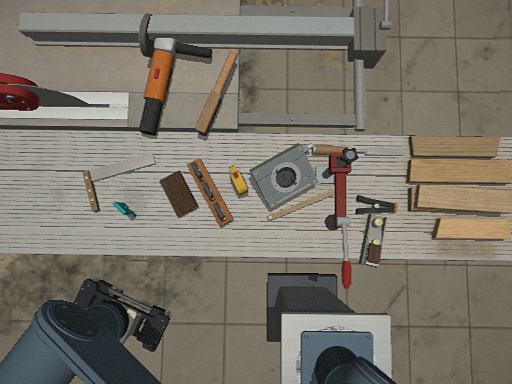

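View pics/wrist0.png

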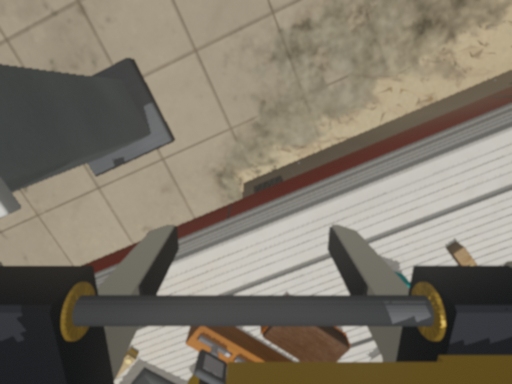

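The top view shows the lock box near (285,177), the stand near (210,193), cork at (180,193), and the turquoise look-alike at (123,210). The hold-down is to the right of the box at (340,170). Next I enlarge that area.

```bash
cat > h.py <<'E'
import numpy as np,cv2
from scipy.spatial.transform import Rotation as Ro
def load(n): return dict(np.load(f"pics/{n}.npz"))
def ray(f,u,v):
    d=f["R"].T@(np.linalg.inv(f["K"])@np.array([u,v,1.0])); c=-f["R"].T@f["t"]; return c,d
def onplane(f,u,v,z):
    c,d=ray(f,u,v); return c+d*(z-c[2])/d[2]
def ondepth(f,u,v):
    c,d=ray(f,u,v); return c+d*f["depth"][int(round(v)),int(round(u))]
def proj(f,X):
    p=f["K"]@(f["R"]@np.asarray(X)+f["t"]); return p[:2]/p[2]
def cloud(f):
    h,w=f["depth"].shape; u,v=np.meshgrid(np.arange(w),np.arange(h))
    P=np.stack([(u-f["K"][0,2])/f["K"][0,0],(v-f["K"][1,2])/f["K"][1,1],np.ones((h,w))],-1)*f["depth"][...,None]
    return (P-f["t"])@f["R"]
def grab(env,n,tag):
    f=env.grab_frame(n); np.savez(f"pics/{tag}.npz",**f); return f
E
python3 - <<'E'
from h import *
f=load("top0"); im=f["image"]
c=cv2.resize(im[135:260,70:400],None,fx=2.4,fy=2.4,interpolation=cv2.INTER_CUBIC); cv2.imwrite("pics/topz.png",c)
P=cloud(f)
for u,v in [(123,210),(180,193),(210,193),(238,180),(287,176),(345,155),(340,200),(347,275),(333,222),(100,240)]: print(u,v,P[v,u].round(3))
# box corners etc
E
```

```text
123 210 [0.44  0.605 0.083]
180 193 [0.494 0.461 0.031]
210 193 [0.49  0.365 0.088]
238 180 [0.531 0.29  0.061]
287 176 [0.547 0.148 0.047]
345 155 [0.558 0.04  0.293]
340 200 [0.465 0.032 0.205]
347 275 [0.292 0.03  0.256]
333 222 [0.413 0.037 0.148]
100 240 [ 0.353  0.701 -0.   ]
```

View pics/topz.png

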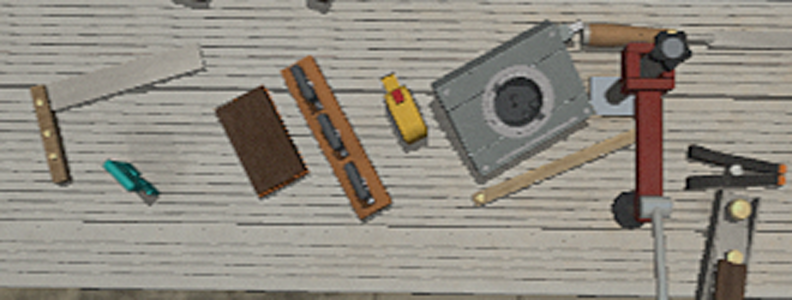

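```bash
python3 - <<'E'
from h import *
f=load("top0"); P=cloud(f)
X=P.reshape(-1,3)
def rect(lo,hi,zl,zh):
    m=np.all((X[:,:2]>lo)&(X[:,:2]<hi),1)&(X[:,2]>zl)&(X[:,2]<zh); q=X[m]
    r=cv2.minAreaRect(q[:,:2].astype(np.float32)*1000); print(len(q),np.round(r[0],1),np.round(r[1],1),round(r[2],1),q[:,2].max().round(3)); return q
rect([.38,.31],[.6,.425],.027,.042)
k=rect([.38,.31],[.6,.425],.06,.11)
n,lab,_,_=0,0,0,0
for q in k[np.argsort(k[:,0])]: print(q.round(3).tolist(),end=' ')
print()
b=rect([.4,.06],[.68,.25],.01,.13)
# slope plane
m=np.all((X[:,:2]>[.5,.1])&(X[:,:2]<[.58,.2]),1)
c=P[190:192,250:330]
print("box grid")
for v in range(140,212,5): print(v,[tuple(P[v,u].round(3)) for u in range(250,325,12)])
print("cam wrist", -load("wrist0")["R"].T@load("wrist0")["t"])
E
```

```text
772 [489.3 395.8] [207.8  88.3] 29.8 0.039
248 [499.9 376.1] [176.5  12.5] 29.9 0.094
[0.424, 0.338, 0.09] [0.424, 0.336, 0.09] [0.424, 0.333, 0.087] [0.424, 0.331, 0.083] [0.425, 0.33, 0.065] [0.426, 0.336, 0.09] [0.427, 0.339, 0.088] [0.427, 0.333, 0.089] [0.427, 0.33, 0.088] [0.427, 0.329, 0.073] [0.429, 0.338, 0.091] [0.429, 0.336, 0.091] [0.429, 0.342, 0.086] [0.429, 0.33, 0.088] [0.429, 0.333, 0.087] [0.43, 0.329, 0.071] [0.432, 0.341, 0.09] [0.432, 0.338, 0.091] [0.432, 0.333, 0.09] [0.432, 0.336, 0.088] [0.432, 0.331, 0.086] [0.435, 0.339, 0.089] [0.435, 0.344, 0.087] [0.435, 0.342, 0.088] [0.435, 0.336, 0.088] [0.435, 0.333, 0.088] [0.436, 0.332, 0.073] [0.437, 0.344, 0.09] [0.437, 0.341, 0.091] [0.437, 0.339, 0.089] [0.438, 0.336, 0.087] [0.438, 0.334, 0.085] [0.44, 0.347, 0.089] [0.44, 0.344, 0.09] [0.44, 0.342, 0.089] [0.44, 0.336, 0.088] [0.44, 0.339, 0.086] [0.441, 0.335, 0.068] [0.443, 0.342, 0.09] [0.443, 0.344, 0.089] [0.443, 0.347, 0.087] [0.443, 0.339, 0.088] [0.443, 0.35, 0.084] [0.443, 0.336, 0.086] [0.445, 0.347, 0.092] [0.446, 0.35, 0.089] [0.446, 0.342, 0.09] 
[... 10006 characters left out ...]
)), (np.float64(0.466), np.float64(0.147), np.float64(0.0)), (np.float64(0.465), np.float64(0.113), np.float64(0.015)), (np.float64(0.467), np.float64(0.074), np.float64(-0.003)), (np.float64(0.468), np.float64(0.038), np.float64(-0.005))]
210 [(np.float64(0.449), np.float64(0.255), np.float64(0.002)), (np.float64(0.45), np.float64(0.219), np.float64(-0.003)), (np.float64(0.45), np.float64(0.183), np.float64(-0.001)), (np.float64(0.45), np.float64(0.148), np.float64(0.013)), (np.float64(0.451), np.float64(0.111), np.float64(-0.0)), (np.float64(0.452), np.float64(0.075), np.float64(0.003)), (np.float64(0.452), np.float64(0.039), np.float64(0.002))]
cam wrist [0.14572926 0.53706746 0.38331688]
```

Keys: three bows, top z≈0.09, along a line at 30° with centre ≈(0.500,0.376), which agrees with the stand's sizes. I'll write a move planner helper (prints only) and fit the slope plane.

```bash
cat >> h.py <<'E'
def Rdown(yaw_y, tilt_dir=None, tilt=0.0):
    """tool z down, tool y at world yaw; then lean the tool back (-z) axis towards tilt_dir (deg) by tilt"""
    a=np.radians(yaw_y); y=np.array([np.cos(a),np.sin(a),0]); z=np.array([0,0,-1.]); x=np.cross(y,z)
    R=np.stack([x,y,z],1)
    if tilt_dir is not None:
        b=np.radians(tilt_dir); ax=np.cross([0,0,1],[np.cos(b),np.sin(b),0]); R=Ro.from_rotvec(ax*np.radians(tilt)).as_matrix()@R
    return R
def cur(env):
    o=env.get_obs(); return np.array(o["position"]),Ro.from_quat(o["orientation"]).as_matrix(),o
def delta(p,R,p2,R2):
    s=R.T@(np.asarray(p2)-p)/0.1; r=Ro.from_matrix(R.T@R2).as_rotvec()/np.pi
    n=max(np.linalg.norm(s)*2,np.degrees(np.linalg.norm(r)*np.pi)/8.59)
    print("shift",s.round(3),"turn",r.round(4),"rows>=%.1f"%n)
def plan(env,wps):
    p,R,o=cur(env)
    for p2,R2 in wps:
        delta(p,R,p2,R2); p,R=np.asarray(p2),R2
E
python3 - <<'E'
from h import *
from rig import env
f=load("top0"); P=cloud(f); X=P.reshape(-1,3)
# slope plane RANSAC-ish
m=np.all((X[:,:2]>[.46,.08])&(X[:,:2]<[.62,.24]),1)&(X[:,2]>.04)&(X[:,2]<.105); q=X[m]
for i in range(30):
    A=np.c_[q[:,:2],np.ones(len(q))]; c=np.linalg.lstsq(A,q[:,2],rcond=None)[0]; r=q[:,2]-A@c
    if np.abs(r).max()<.004: break
    q=q[np.abs(r)<max(.004,np.abs(r).max()*.8)]
n=np.array([-c[0],-c[1],1]);n/=np.linalg.norm(n); print(len(q),c,n,np.degrees(np.arccos(n[2])),np.degrees(np.arctan2(-n[1],-n[0])))
R=Rdown(117)
a=np.array([.32,.38,.28]);b=np.array([.42,.26,.28]);d=np.array([.52,.14,.28])
plan(env,[(a,R),(b,R),(d,R)])
E
```

```text
1800 [ 0.40053114  0.22995578 -0.17927735] [-0.36362297 -0.20876581  0.90785195] 24.789824904588848 29.861301345421523
shift [-1.408 -0.732 -0.619] turn [-0.0004 -0.0003 -0.2814] rows>=5.9
shift [-0.346 -1.523  0.   ] turn [0. 0. 0.] rows>=3.1
shift [-0.346 -1.523  0.   ] turn [0. 0. 0.] rows>=3.1
```

```bash
python3 -m handwheel '[[1,-1,-0.5,-0.62,0,0,-0.28],[1,-1,-0.5,-0.62,0,0,-0.28],[1,-1,-0.5,-0.62,0,0,-0.28],[1,-1,-0.5,-0.62,0,0,-0.28],[1,-1,-0.5,-0.62,0,0,-0.28],[1,-1,-0.5,-0.62,0,0,-0.28]]' 20; python3 - <<'E'
from h import *
from rig import env
p,R,o=cur(env); d=np.array([.52,.14,.28]); T=Rdown(120)
plan(env,[((p+d)/2,T),(d,T)])
plan(env,[(p+(d-p)/3,T),(p+(d-p)/1.5,T),(d,T)])
E
```

```text
clock: 0.75
position: [0.2922, 0.4172, 0.28]
orientation: [-0.234, 0.972, -0.0, -0.001]
ft_force: [0.3, -0.3, 0.2]
opening: 0.093
shift [-3.840e-01 -1.752e+00  1.000e-03] turn [-0.0002 -0.0005 -0.0164] rows>=3.6
shift [-0.293 -1.77   0.   ] turn [0. 0. 0.] rows>=3.6
shift [-0.256 -1.168  0.   ] turn [-0.0002 -0.0005 -0.0164] rows>=2.4
shift [-0.196 -1.18   0.   ] turn [0. 0. 0.] rows>=2.4
shift [-0.196 -1.18   0.   ] turn [0. 0. 0.] rows>=2.4
```

```bash
python3 -m handwheel '[[1,-0.2,-0.9,0,0,0,-0.0164],[1,-0.2,-0.9,0,0,0,-0.0164]]' |head -2; python3 -m handwheel '[[1,-0.2,-0.9,0,0,0,0],[1,-0.2,-0.9,0,0,0,0]]' | head -2; python3 -m handwheel '[[1,-0.2,-0.9,0,0,0,0],[1,-0.2,-0.9,0,0,0,0],[1,-0.2,-0.9,0,0,0,0]]' | head -2;python3 - <<'E'
from h import *
from rig import env
p,R,o=cur(env); d=np.array([.52,.14,.28]); T=Rdown(120)
plan(env,[(d,T)]); print(o["joint_pos"])
E
```

```text
clock: 0.95
position: [0.3509, 0.3456, 0.2798]
clock: 1.15
position: [0.4145, 0.2763, 0.2797]
clock: 1.45
position: [0.4803, 0.2046, 0.2789]
shift [-0.021 -0.758 -0.009] turn [-0.0009 -0.0009 -0.0001] rows>=1.5
[ 0.19139319  0.17536131  1.49474145 -0.00367393  1.47312756 -1.9022233 ]
```

```bash
python3 -m handwheel '[[1,0,-0.76,0,0,0,0],[1,0,-0.76,0,0,0,0],[1,0,-0.76,0,0,0,0]]' |head -4; python3 - <<'E'
from h import *
from rig import env
f=grab(env,"wrist","w1"); cv2.imwrite("pics/w1.png",f["image"])
E
```

```text
clock: 1.75
position: [0.5195, 0.1362, 0.2784]
orientation: [-0.257, 0.966, -0.002, -0.001]
ft_force: [-0.6, -0.2, -0.1]
```

View pics/w1.png

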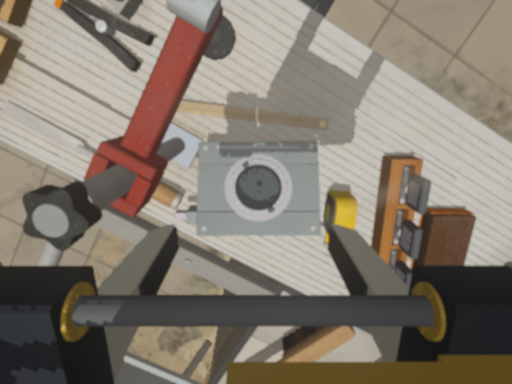

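The lock disc is centred at about (258,186), with the hold-down at image left and the stand at the right. I'll enlarge the lock to read the marks.

```bash
python3 - <<'E'
from h import *
f=load("w1"); im=f["image"]
c=cv2.resize(im[135:245,180:335],None,fx=5,fy=5,interpolation=cv2.INTER_CUBIC)
c=cv2.convertScaleAbs(c,alpha=1.4,beta=20); cv2.imwrite("pics/w1z.png",c)
E
```

```text
(no output)
```

View pics/w1z.png

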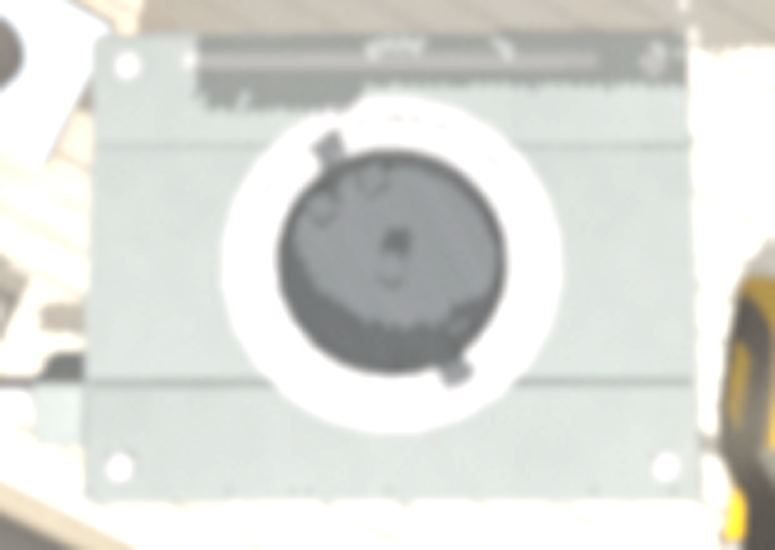

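```bash
python3 - <<'E'
from h import *
f=load("w1"); P=cloud(f)
# slope plane from this view
pts=np.concatenate([P[150:230,202:222].reshape(-1,3),P[150:230,298:314].reshape(-1,3)]);q=pts
for i in range(30):
    A=np.c_[q[:,:2],np.ones(len(q))]; c=np.linalg.lstsq(A,q[:,2],rcond=None)[0]; r=q[:,2]-A@c
    if np.abs(r).max()<.004: break
    q=q[np.abs(r)<max(.004,np.abs(r).max()*.8)]
n=np.array([-c[0],-c[1],1]);n/=np.linalg.norm(n); print(len(q),c,n,np.degrees(np.arccos(n[2])),np.degrees(np.arctan2(-n[1],-n[0])))
top=load("top0")
def cast(f,u,v,c=c):
    o,d=ray(f,u,v); t=(c[0]*o[0]+c[1]*o[1]+c[2]-o[2])/(d[2]-c[0]*d[0]-c[1]*d[1]); return o+t*d
Z=lambda u,v:(180+(u+.5)/5-.5,135+(v+.5)/5-.5)
n0=np.array([-.4226*np.cos(np.radians(30)),-.4226*.5,.9063])
bx=np.array([np.cos(np.radians(30)),.5,0]);by=np.array([-.5,bx[0],0]); up=np.cross(n0,by); up=-up if up[0]<0 else up
a=cast(f,*Z(328,148));b=cast(f,*Z(455,370)); print("marks",a.round(4),b.round(4),"mid",((a+b)/2).round(4),np.linalg.norm(a-b))
d=b-a; print("angle in plane (up,by)",np.degrees(np.arctan2(d@by,d@up)))
# corners/rivets
R4=[cast(f,*Z(*z)) for z in [(127,66),(685,60),(118,467),(665,467)]]
for r in R4: print(r.round(4))
# well circle left/right/top/bottom
for z in [(392,262),(280,262),(505,262),(392,150),(392,374),(222,262),(563,262),(392,95),(392,434)]: print(z,cast(f,*Z(*z)).round(4), f["depth"][int(Z(*z)[1]+.5),int(Z(*z)[0]+.5)])
fl=P[180:192,252:264].reshape(-1,3); print("floor",np.median(fl,0), "floor offset from plane", np.median(((fl[:,2]-fl[:,:2]@c[:2]-c[2])*n[2])))
E
```

```text
2869 [ 0.40508667  0.23298768 -0.18340915] [-0.36699221 -0.21107746  0.90595972] 25.047146378790146 29.90558168730698
marks [0.5269 0.1273 0.0597] [0.5566 0.1826 0.0846] mid [0.5418 0.155  0.0722] 0.067509710566608
angle in plane (up,by) 29.294251715645807
[0.5361 0.0706 0.0502]
[0.4607 0.199  0.0496]
[0.6195 0.1186 0.0952]
[0.5494 0.2404 0.0952]
(392, 262) [0.5425 0.1557 0.0726] 0.39621502
(280, 262) [0.5571 0.1303 0.0726] 0.41141737
(505, 262) [0.5278 0.1814 0.0726] 0.38628432
(392, 150) [0.5189 0.1423 0.06  ] 0.39278913
(392, 374) [0.5656 0.1689 0.0851] 0.40482962
(222, 262) [0.5647 0.1171 0.0726] 0.38633174
(563, 262) [0.5202 0.1945 0.0727] 0.38753086
(392, 95) [0.5072 0.1356 0.0536] 0.39343804
(392, 434) [0.5777 0.1759 0.0916] 0.38201758
floor [0.54557391 0.156735   0.05066098] floor offset from plane -0.0215057695756412
```

```bash
python3 - <<'E'
from h import *
c=np.array([0.403,0.2315,-0.1813])
def cast(f,u,v):
    o,d=ray(f,u,v); t=(c[0]*o[0]+c[1]*o[1]+c[2]-o[2])/(d[2]-c[0]*d[0]-c[1]*d[1]); return o+t*d
bx=np.array([np.cos(np.radians(30)),.5,0]);by=np.array([-.5,bx[0],0])
for n,box in [("top0",(255,145,318,210)),("w1",(212,148,305,232))]:
    f=load(n); g=cv2.cvtColor(f["image"],cv2.COLOR_BGR2GRAY); x0,y0,x1,y1=box; s=6
    gg=cv2.resize(g[y0:y1,x0:x1],None,fx=s,fy=s,interpolation=cv2.INTER_CUBIC)
    cv2.imwrite(f"pics/g_{n}.png",gg)
    for th in (85,100,115):
        m=(gg<th).astype(np.uint8); cs,_=cv2.findContours(m,cv2.RETR_EXTERNAL,cv2.CHAIN_APPROX_NONE)
        k=min((k for k in cs if cv2.contourArea(k)>20*s*s*4),key=lambda k:np.linalg.norm(k.reshape(-1,2).mean(0)-np.array(gg.shape[::-1])/2))
        q=np.array([cast(f,x0+(u+.5)/s-.5,y0+(v+.5)/s-.5) for u,v in cv2.convexHull(k).reshape(-1,2)])
        rel=np.c_[q@by,q@(bx*.9063+[0,0,.4226])]*1000
        (cx,cy),r=cv2.minEnclosingCircle(rel.astype(np.float32))
        e=cv2.fitEllipse(rel.astype(np.float32))
        print(n,th,np.round([cx,cy,r],1),np.round(e[0],1),np.round(e[1],1),"from w1 guess",)
m=np.array([.5425,.1555,.0728]); print(m@by*1000,m@(bx*.9063+[0,0,.4226])*1000)
E
```

```text
top0 85 [-137.9  524.3   36.6] [-136.8  523.5] [58.4 70.7] from w1 guess
top0 100 [-138.5  524.8   37.3] [-136.7  524. ] [59.  72.5] from w1 guess
top0 115 [-132.8  524.7  103.8] [-135.2  521.4] [176.6 201.8] from w1 guess
w1 85 [-136.5  527.6   30.2] [-136.4  527.1] [56.7 58.8] from w1 guess
w1 100 [-135.9  527.5   32.9] [-136.4  527.1] [57.6 61.2] from w1 guess
w1 115 [-135.4  525.4   36.2] [-136.6  526.2] [57.4 69.4] from w1 guess
-136.58304971151978 527.0268667215364
```

View pics/g_top0.png

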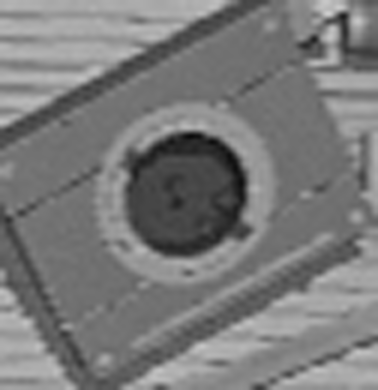

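```bash
python3 - <<'E'
from h import *
c=np.array([0.403,0.2315,-0.1813])
def cast(f,u,v):
    o,d=ray(f,u,v); t=(c[0]*o[0]+c[1]*o[1]+c[2]-o[2])/(d[2]-c[0]*d[0]-c[1]*d[1]); return o+t*d
bx=np.array([np.cos(np.radians(30)),.5,0]);by=np.array([-.5,bx[0],0]);up=bx*.9063+[0,0,.4226]
f=load("top0")
Z=lambda u,v:(255+(u+.5)/6-.5,145+(v+.5)/6-.5)
for z in [(133,160),(243,232),(188,196),(270,22),(8,168),(357,215),(105,360),(186,193)]:
    q=cast(f,*Z(*z)); print(z,np.round([q@by*1000,q@up*1000],1))
w=load("w1"); Z=lambda u,v:(180+(u+.5)/5-.5,135+(v+.5)/5-.5)
for z in [(328,148),(455,370),(391.5,259),(118,467),(665,467),(127,66),(655,60)]:
    q=cast(w,*Z(*z)); print("w",z,np.round([q@by*1000,q@up*1000],1))
E
```

```text
(133, 160) [-121.   552.2]
(243, 232) [-152.9  493.7]
(188, 196) [-136.8  523.3]
(270, 22) [-207.3  578.8]
(8, 168) [-67.3 578.2]
(357, 215) [-206.5  472.7]
(105, 360) [-65.9 470.8]
(186, 193) [-136.6  525.1]
w (328, 148) [-153.2  496.7]
w (455, 370) [-120.2  555.4]
w (391.5, 259) [-136.5  526.4]
w (118, 467) [-206.9  580.2]
w (665, 467) [-66.6 580.4]
w (127, 66) [-206.8  474.2]
w (655, 60) [-66.2 473. ]
```

```bash
python3 - <<'E'
from h import *
for n in ["top0","w1"]:
    X=cloud(load(n)).reshape(-1,3)
    print(n)
    for x in np.arange(.32,.66,.03):
        s=""
        for zl,zh in [(.03,.08),(.08,.13),(.13,.17),(.17,.21),(.21,.25),(.25,.33)]:
            m=(abs(X[:,0]-x)<.015)&(X[:,2]>zl)&(X[:,2]<zh)&(X[:,1]<.09)&(X[:,1]>-.06)
            s+=f" | {zl}: "+(f"{np.percentile(X[m,1],98)*1000:.0f} ({m.sum()})" if m.sum()>3 else "-")
        print(round(x,2),s)
E
```

```text
top0
0.32  | 0.03: - | 0.08: - | 0.13: - | 0.17: - | 0.21: 41 (47) | 0.25: 38 (52)
0.35  | 0.03: - | 0.08: - | 0.13: - | 0.17: - | 0.21: 37 (71) | 0.25: -
0.38  | 0.03: - | 0.08: - | 0.13: - | 0.17: - | 0.21: 37 (69) | 0.25: -
0.41  | 0.03: - | 0.08: 52 (108) | 0.13: 37 (6) | 0.17: 45 (30) | 0.21: 45 (137) | 0.25: -
0.44  | 0.03: - | 0.08: 47 (23) | 0.13: - | 0.17: 44 (142) | 0.21: - | 0.25: -
0.47  | 0.03: - | 0.08: - | 0.13: - | 0.17: 44 (147) | 0.21: - | 0.25: -
0.5  | 0.03: - | 0.08: - | 0.13: - | 0.17: 44 (154) | 0.21: - | 0.25: -
0.53  | 0.03: 89 (75) | 0.08: - | 0.13: - | 0.17: 56 (195) | 0.21: 51 (21) | 0.25: 37 (21)
0.56  | 0.03: 90 (88) | 0.08: 43 (11) | 0.13: - | 0.17: 56 (116) | 0.21: 54 (72) | 0.25: 49 (205)
0.59  | 0.03: 88 (4) | 0.08: - | 0.13: - | 0.17: 56 (37) | 0.21: 52 (9) | 0.25: -
0.62  | 0.03: 88 (20) | 0.08: - | 0.13: - | 0.17: - | 0.21: - | 0.25: -
0.65  | 0.03: 88 (12) | 0.08: - | 0.13: - | 0.17: - | 0.21: - | 0.25: -
w1
0.32  | 0.03: - | 0.08: - | 0.13: - | 0.17: - | 0.21: - | 0.25: -
0.35  | 0.03: - | 0.08: - | 0.13: - | 0.17: - | 0.21: - | 0.25: -
0.38  | 0.03: - | 0.08: - | 0.13: - | 0.17: - | 0.21: - | 0.25: -
0.41  | 0.03: - | 0.08: 51 (591) | 0.13: 37 (41) | 0.17: 45 (173) | 0.21: 45 (847) | 0.25: -
0.44  | 0.03: - | 0.08: 49 (243) | 0.13: - | 0.17: 43 (1618) | 0.21: 45 (329) | 0.25: -
0.47  | 0.03: - | 0.08: - | 0.13: - | 0.17: 43 (1566) | 0.21: - | 0.25: -
0.5  | 0.03: - | 0.08: - | 0.13: - | 0.17: 43 (1424) | 0.21: - | 0.25: -
0.53  | 0.03: 90 (359) | 0.08: - | 0.13: - | 0.17: 55 (1936) | 0.21: 52 (96) | 0.25: 90 (1522)
0.56  | 0.03: 89 (510) | 0.08: 42 (187) | 0.13: - | 0.17: 55 (1279) | 0.21: 53 (1040) | 0.25: 48 (3771)
0.59  | 0.03: 90 (39) | 0.08: - | 0.13: - | 0.17: 55 (309) | 0.21: 52 (33) | 0.25: 43 (160)
0.62  | 0.03: 90 (48) | 0.08: - | 0.13: - | 0.17: - | 0.21: - | 0.25: -
0.65  | 0.03: 89 (87) | 0.08: - | 0.13: - | 0.17: - | 0.21: - | 0.25: -
```

```bash
python3 - <<'E'
from h import *
p=np.array([0.22030156,0.50336235,0.21782976]);R=Ro.from_quat([2.04925687e-01,9.78777109e-01,-8.39375453e-04,-3.58743985e-04]).as_matrix()
for n in ["top0","scene0"]:
    X=cloud(load(n)).reshape(-1,3); T=(X-p)@R
    m=(np.abs(T[:,0])<.25)&(np.abs(T[:,1])<.2)&(T[:,2]<.03)&(T[:,2]>-.5)&(X[:,2]>.15); T=T[m]*1000
    print(n)
    for z in range(-420,20,20):
        q=T[(T[:,2]>=z)&(T[:,2]<z+20)]
        if len(q)>5: print(z,len(q),"x",np.percentile(q[:,0],[1,99]).round(),"y",np.percentile(q[:,1],[1,99]).round())
E
```

```text
top0
-420 3636 x [-61.  19.] y [-107.   25.]
-400 1866 x [-66.  13.] y [-123.   38.]
-380 1128 x [-67.   8.] y [-138.   29.]
-360 817 x [-66. -31.] y [-142.   27.]
-340 230 x [-64. -44.] y [-76.  18.]
-280 87 x [-37. -25.] y [-28.  10.]
-260 199 x [-37. -14.] y [-34.  19.]
-240 267 x [-39.  -2.] y [-39.  30.]
-220 207 x [-39.   5.] y [-39.  25.]
-200 147 x [-37.   8.] y [-37.  22.]
-180 285 x [-36.  25.] y [-41.  14.]
-160 48 x [-19.  19.] y [-41. -37.]
-140 1368 x [-34.  34.] y [-93.  92.]
-120 642 x [-35.  34.] y [-94.  86.]
-100 157 x [-35.  -1.] y [-85.  84.]
-80 8 x [-9. -4.] y [49. 55.]
-60 13 x [-9. -0.] y [46. 54.]
-40 14 x [-9.  7.] y [46. 61.]
-20 23 x [-9.  9.] y [47. 60.]
scene0
-360 724 x [-62.  83.] y [-108.   51.]
-340 1224 x [-60.  72.] y [-54.  47.]
-320 660 x [-23.  40.] y [-13.  41.]
-300 628 x [-23.  38.] y [-15.  39.]
-280 594 x [-23.  38.] y [-14.  39.]
-260 574 x [-24.  38.] y [-14.  39.]
-240 565 x [-24.  38.] y [-14.  39.]
-220 556 x [-24.  40.] y [-16.  41.]
-200 454 x [-26.  37.] y [-18.  38.]
-180 413 x [-28.  38.] y [-35.  38.]
-160 383 x [-19.  24.] y [-38.  19.]
-140 1023 x [-30.  36.] y [-89.  95.]
-120 889 x [-32.  36.] y [-85.  95.]
-100 666 x [-32.  37.] y [-81.  88.]
-80 177 x [-8. 12.] y [-63.  66.]
-60 239 x [-8. 11.] y [-61.  65.]
-40 231 x [-9. 10.] y [-60.  64.]
-20 186 x [-8. 11.] y [-59.  63.]
0 9 x [-9.  9.] y [-48.  45.]
```

```bash
cat > clr.py <<'E'
from h import *
bx=np.array([np.cos(np.radians(30)),.5,0]);by=np.array([-.5,bx[0],0]);up=bx*.9063+[0,0,.4226];n=np.cross(up,by); n=n if n[2]>0 else -n
# mouth
k=-.1366*by+.526*up; c=np.array([0.403,0.2315,-0.1813])
h=(c[2]+c[:2]@k[:2]-k[2])/(n[2]-c[:2]@n[:2]); M=k+n*h
BOW=M+n*.043
def boxpts(lo,hi,s=.012):
    g=[np.linspace(a,b,max(2,int((b-a)/s)+1)) for a,b in zip(lo,hi)]
    return np.stack(np.meshgrid(*g),-1).reshape(-1,3)
TP=boxpts([-.0375,-.094,-.147],[.0375,.094,-.084])
cy=np.array([[.041*np.cos(a),.041*np.sin(a),z] for a in np.arange(0,6.28,.4) for z in np.arange(-.34,-.15,.015)])
TP=np.r_[TP,cy]
BX=[([.38,-.02,.16],[.53,.0455,.215]),([.525,-.02,.14],[.60,.057,.225]),([.525,-.02,.225],[.595,.053,.30]),([.38,-.02,.03],[.43,.053,.16])]
def sd(P):
    r=np.inf
    for lo,hi in BX:
        q=np.maximum(np.array(lo)-P,P-np.array(hi)); d=np.linalg.norm(np.maximum(q,0),axis=1)+np.minimum(q.max(1),0); r=min(r,d.min())
    return r
def keyR(phi):  # key frame in lock: x at phi deg from up toward by, z=n
    a=np.radians(phi); kx=np.cos(a)*up+np.sin(a)*by; return np.stack([kx,np.cross(n,kx),n],1)
def toolR(K,grip,lean):
    """grip '12': tool y along +key y, x=-key x ; '46': tool y along key x*sgn ; lean (deg) moves tool back (-z) toward +key x ('12') or +key y ('46')"""
    z=-K[:,2]
    y=K[:,1] if grip=='12' else K[:,0]
    side=K[:,0] if grip=='12' else K[:,1]
    ax=np.cross(K[:,2],side); R=np.stack([np.cross(y,z),y,z],1)
    return Ro.from_rotvec(ax*np.radians(lean)).as_matrix()@R
def tcp(bow,R,d=0): # grasp point 19mm behind tcp; d = bow centre ahead of grasp point (m)
    return bow+R[:,2]*(.019-d)
E
python3 - <<'E'
from clr import *
print("M",M.round(4),"bow",BOW.round(4),"floor",(M-.022*n).round(4),"n",n.round(3))
for g in ['12','46']:
    for lean in range(-50,51,10):
        print(g,lean,[int(1000*sd(TP@toolR(keyR(ph),g,lean).T+tcp(BOW,toolR(keyR(ph),g,lean),.005))) for ph in (29,20,10,0,-10,-20,-28,-35)])
E
```

```text
M [0.5415 0.1549 0.0728] bow [0.5258 0.1458 0.1118] floor [0.5496 0.1596 0.0529] n [-0.366 -0.211  0.906]
12 -50 [-24, -24, -26, -22, -16, -20, -16, -9]
12 -40 [-24, -25, -26, -25, -24, -24, -17, -10]
12 -30 [-25, -23, -24, -26, -24, -23, -18, -14]
12 -20 [-25, -24, -26, -26, -24, -23, -17, -14]
12 -10 [-21, -19, -19, -26, -24, -24, -18, -16]
12 0 [-12, -17, -13, -20, -21, -21, -16, -16]
12 10 [0, -9, -14, -12, -15, -17, -21, -19]
12 20 [12, 2, -7, -10, -13, -16, -23, -30]
12 30 [23, 11, 0, -8, -12, -17, -23, -28]
12 40 [35, 22, 9, -1, -10, -16, -22, -28]
12 50 [46, 32, 18, 5, -5, -14, -22, -28]
46 -50 [-32, -35, -31, -30, -29, -32, -33, -32]
46 -40 [-34, -31, -31, -30, -28, -32, -32, -32]
46 -30 [-28, -30, -29, -28, -20, -26, -25, -29]
46 -20 [-26, -25, -26, -24, -18, -10, -10, -15]
46 -10 [-25, -24, -25, -20, -9, 3, 5, -3]
46 0 [-21, -17, -12, -2, 9, 22, 26, 16]
46 10 [-11, -5, 4, 11, 24, 39, 46, 36]
46 20 [0, 9, 12, 23, 37, 53, 60, 49]
46 30 [7, 12, 21, 35, 50, 66, 73, 62]
46 40 [10, 19, 32, 47, 63, 79, 87, 76]
46 50 [16, 28, 44, 60, 76, 93, 101, 90]
```

Geometry check: the slope is 25°, the mouth is at ≈(0.5415,0.155,0.073), and the dogs' line is 29° from the uphill line. The gripper body would hit the hold-down if the tool pointed straight down the lock axis. So I'll insert with the tool leaned about 22° along the key's width, and for the turn I'll regrip across the 46 mm. Next, a closer look at the keys from above the stand.

```bash
python3 -m handwheel '[[1,0,0.9,-0.1,0,0,0],[1,0,0.9,-0.1,0,0,0]]' |head -2; python3 -m handwheel '[[1,0,0.9,0,0,0,0],[1,0,0.9,0,0,0,0]]' |head -2;python3 - <<'E'
from h import *
from rig import env
plan(env,[(np.array([.476,.362,.28]),Rdown(120))])
E
```

```text
clock: 2.0
position: [0.472, 0.2178, 0.2881]
clock: 2.2
position: [0.4246, 0.2987, 0.2883]
shift [-0.76   0.294  0.08 ] turn [ 0.0003 -0.0015 -0.0012] rows>=1.6
```

```bash
python3 -m handwheel '[[1,-0.76,0.29,0.08,0,0,0],[1,-0.76,0.29,0.08,0,0,0],[1,-0.76,0.29,0.08,0,0,0],[1,-0.76,0.29,0.08,0,0,0]]' |head -2; python3 - <<'E'
from h import *
from rig import env
f=grab(env,"wrist","w2"); cv2.imwrite("pics/w2.png",f["image"])
E
```

```text
clock: 2.6
position: [0.4745, 0.3628, 0.2793]
```

View pics/w2.png

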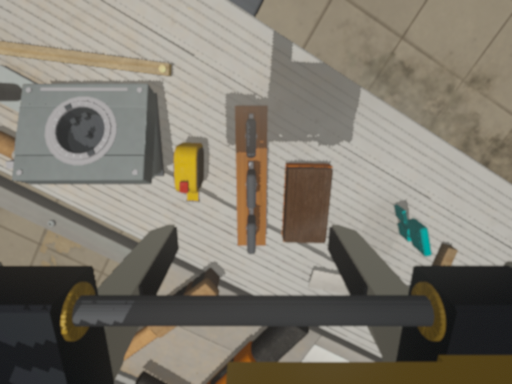

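The stand runs vertically at column 252, with the key bows at rows ≈135, 187 and 232. I'll measure them from the bow-top depth.

```bash
python3 - <<'E'
from h import *
s=np.array([np.cos(np.radians(30)),.5]);t=np.array([-.5,s[0]])
for nme in ["top0","w2"]:
    f=load(nme); X=cloud(f).reshape(-1,3); g=f["image"].reshape(-1,3).astype(int)
    m=(X[:,2]>.082)&(X[:,2]<.1)&np.all((X[:,:2]>[.4,.31])&(X[:,:2]<[.6,.44]),1)
    q=X[m]; a=q[:,:2]@s*1000; b=q[:,:2]@t*1000; print(nme,m.sum())
    o=np.argsort(a); gaps=np.where(np.diff(a[o])>8)[0]
    for grp in np.split(o,gaps+1):
        if len(grp)<20: continue
        r=cv2.minAreaRect(q[grp,:2].astype(np.float32)*1000)
        lo,hi=np.percentile(a[grp],[1,99]); bl,bh=np.percentile(b[grp],[3,97]); print(len(grp),"s %.1f..%.1f mid %.1f"%(lo,hi,(lo+hi)/2),"t %.1f..%.1f mid %.1f"%(bl,bh,(bl+bh)/2),"z",np.median(q[grp,2]).round(4),[np.round(v,1) for v in r])
    m=(X[:,2]>.027)&(X[:,2]<.04)&np.all((X[:,:2]>[.38,.31])&(X[:,:2]<[.62,.45]),1)&(f["image"].reshape(-1,3)[:,2].astype(int)-f["image"].reshape(-1,3)[:,0]>50)
    q=X[m]; a=q[:,:2]@s*1000; b=q[:,:2]@t*1000; r=cv2.minAreaRect(q[:,:2].astype(np.float32)*1000); print("stand",np.percentile(a,[.5,99.5]),np.percentile(b,[1,99]),r, np.median(q[:,2]))
f=load("w2"); c=cv2.resize(f["image"][95:265,225:280],None,fx=4,fy=3.5,interpolation=cv2.INTER_CUBIC); cv2.imwrite("pics/w2z.png",c)
E
```

```text
top0 215
73 s 533.3..577.4 mid 555.4 t 70.1..81.4 mid 75.7 z 0.0881 [array([443.2, 343.5]), array([45.8, 12.3]), np.float64(29.1)]
71 s 599.9..642.9 mid 621.4 t 70.0..81.5 mid 75.8 z 0.0888 [array([500.1, 376.3]), array([44.9, 12. ]), np.float64(31.3)]
71 s 664.9..708.8 mid 686.8 t 69.9..81.3 mid 75.6 z 0.0886 [array([557.1, 408.8]), array([44.7, 12. ]), np.float64(30.1)]
stand [518.31667218 724.2167878 ] [54.12868057 95.99895831] ((489.2850341796875, 395.8111572265625), (207.80117797851562, 88.29383850097656), 29.838409423828125) 0.03354314580427015
w2 994
371 s 535.0..579.4 mid 557.2 t 68.5..79.4 mid 73.9 z 0.0887 [array([446.1, 342.9]), array([45.7, 11. ]), np.float64(29.9)]
338 s 600.9..644.9 mid 622.9 t 68.0..79.4 mid 73.7 z 0.0887 [array([502.8, 375.3]), array([44.9, 11.6]), np.float64(30.0)]
285 s 666.7..710.9 mid 688.8 t 68.8..79.5 mid 74.2 z 0.0887 [array([559.9, 408.1]), array([44.8, 12.1]), np.float64(30.1)]
stand [568.07194351 725.02710766] [52.83024206 95.40577678] ((522.5285034179688, 390.36907958984375), (160.2176513671875, 97.3775863647461), 4.8788065910339355) 0.033453845854665244
```

View pics/w2z.png

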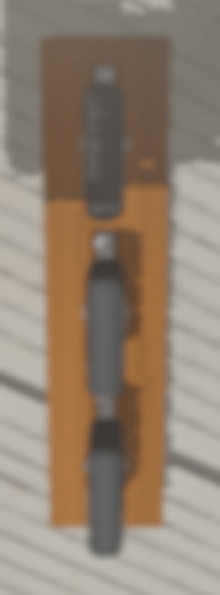

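```bash
cat >> clr.py <<'E'
s3=np.array([np.cos(np.radians(30)),.5,0]);t3=np.array([-.5,s3[0],0]);zz=np.array([0,0,1.])
KS=np.stack([s3,t3,zz],1)
def slot(i,h=.071): return s3*[.5563,.6221,.6878][i]+t3*.0748+zz*h
LEAN=22; D=.004
def stand_pose(i,h=.071,back=0):
    R=toolR(KS,'12',LEAN); return tcp(slot(i,h),R,D)-R[:,2]*back,R
E
python3 - <<'E'
from clr import *
from rig import env
for i in range(3): print(stand_pose(i)[0].round(4))
a=stand_pose(0,.071,.09); b=stand_pose(0)
plan(env,[a,b])
E
```

```text
[0.4395 0.3401 0.0571]
[0.4965 0.373  0.0571]
[0.5534 0.4059 0.0571]
shift [ 0.068 -0.016  1.393] turn [ 0.0005  0.1203 -0.0006] rows>=2.8
shift [-0.  -0.   0.9] turn [0. 0. 0.] rows>=1.8
```

```bash
python3 -m handwheel '[[0.1,0.07,-0.016,0.9,0,0.12,0],[0.1,0.07,-0.016,0.9,0,0.12,0],[0.1,0.07,-0.016,0.9,0,0.12,0],[0.1,0.07,-0.016,0.9,0,0.12,0]]' 30; python3 - <<'E'
from clr import *
from rig import env
plan(env,[stand_pose(0,.071,.03),stand_pose(0)])
E
```

```text
clock: 3.05
position: [0.4685, 0.3561, 0.1864]
orientation: [-0.252, 0.948, -0.049, -0.188]
ft_force: [-0.3, -0.1, 0.3]
opening: 0.0654
shift [-0.185  0.004  1.021] turn [ 0.0008 -0.0022 -0.0009] rows>=2.1
shift [0.  0.  0.3] turn [0. 0. 0.] rows>=0.6
```

```bash
python3 -m handwheel '[[0.1,-0.18,0.004,0.5,0.001,-0.002,-0.001],[0.1,-0.185,0.004,1,0.001,-0.002,-0.001],[0.1,-0.185,0.004,1,0.001,-0.002,-0.001],[0.1,-0.185,0.004,1,0.001,-0.002,-0.001]]' ; python3 - <<'E'
from clr import *
from rig import env
plan(env,[stand_pose(0)])
f=grab(env,"wrist","w3"); cv2.imwrite("pics/w3.png",f["image"])
E
```

```text
clock: 3.45
position: [0.4495, 0.3458, 0.0887]
orientation: [-0.254, 0.948, -0.049, -0.184]
ft_force: [-1.3, -0.1, 1.0]
opening: 0.0512
shift [-0.011  0.001  0.336] turn [-0.0001  0.0001  0.0001] rows>=0.7
```

View pics/w3.png

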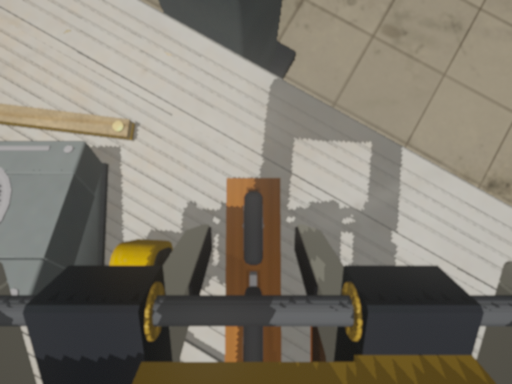

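The key bow is at (253,227), midway between the fingertips (210 and 297). I'll descend and close.

```bash
python3 -m handwheel '[[0.1,-0.01,0,0.335,0,0,0],[0.1,-0.01,0,0.335,0,0,0],[-1,-0.01,0,0.335,0,0,0],[-1,-0.01,0,0.335,0,0,0],[-1,-0.01,0,0.335,0,0,0],[-1,-0.01,0,0.335,0,0,0],[-1,-0.01,0,0.335,0,0,0]]' 40
```

```text
clock: 4.2
position: [0.4417, 0.341, 0.0589]
orientation: [-0.254, 0.949, -0.049, -0.182]
ft_force: [-0.6, -0.9, -0.6]
opening: 0.0158
```

```bash
python3 -m handwheel '[[-1,0,0,0.02,0,0,0],[-1,0,0,0.02,0,0,0],[-1,0,0,0.02,0,0,0]]'; python3 - <<'E'
from clr import *
from rig import env
plan(env,[stand_pose(0)])
E
```

```text
clock: 4.5
position: [0.4415, 0.3411, 0.0583]
orientation: [-0.254, 0.949, -0.049, -0.181]
ft_force: [0.0, 1.3, 8.0]
opening: 0.0117
shift [0.016 0.001 0.02 ] turn [-0.0001  0.0021  0.    ] rows>=0.1
```

```bash
cat >> clr.py <<'E'
import json,os
def save_grasp(env,i,fn="grasp.json"):
    p,R,o=cur(env); json.dump(dict(b=(R.T@(slot(i)-p)).tolist(),Rk=(R.T@KS).tolist(),p=p.tolist(),R=R.tolist(),slot=i),open(fn,"w"))
def grasp(fn="grasp.json"):
    g=json.load(open(fn)); return {k:np.array(v) for k,v in g.items()}
def tool_for(bow,K,g):
    R=K@g["Rk"].T; return bow-R@g["b"],R
def lock_pose(phi,off,g,du=0,db=0):
    return tool_for(BOW+n*off+up*du+by*db,keyR(phi),g)
def key_in_lock(env,g):
    p,R,o=cur(env); bow=p+R@g["b"]; K=R@g["Rk"]; L=np.stack([up,by,n],1); v=L.T@(bow-M); kx=L.T@K[:,0]; kz=L.T@K[:,2]
    print("up %.1f by %.1f foot above floor %.1f"%(v[0]*1e3,v[1]*1e3,(v[2]-.043)*1e3),"phi %.1f"%np.degrees(np.arctan2(kx[1],kx[0])),"tilt up %.1f by %.1f"%(np.degrees(kz[0]),np.degrees(kz[1])),"F(up,by,n)",(L.T@np.array(o["ft_force"])).round(1),"t",o["clock"],"op",round(o["opening"]*1e3,1))
E
python3 - <<'E'
from clr import *
from rig import env
save_grasp(env,0); g=grasp(); p,R,o=cur(env); print(o["joint_pos"].round(2))
up1=(p+[0,0,.1],R); q=lock_pose(29,.09,g); mid=((up1[0]+q[0])/2+[0,0,.02],q[1])
print(q[0],mid[0]); plan(env,[up1,mid,q,lock_pose(29,.05,g)])
E
```

```text
[ 0.47  0.66  1.37 -0.02  1.49 -1.62]
[0.4960507  0.12662241 0.18059957] [0.46875369 0.23386643 0.18946262]
shift [ 0.369 -0.    -0.93 ] turn [0. 0. 0.] rows>=2.0
shift [ 0.394 -1.065 -0.179] turn [ 0.0911 -0.1359 -0.1344] rows>=4.4
shift [ 0.749 -0.782  0.247] turn [-0.  0. -0.] rows>=2.2
shift [-0.147  0.     0.372] turn [-0.  0. -0.] rows>=0.8
```

```bash
python3 -m handwheel '[[-1,0.37,0,-0.93,0,0,0],[-1,0.37,0,-0.93,0,0,0],[-1,0.37,0,-0.93,0,0,0]]'; python3 -m handwheel '[[-1,0.37,-0.95,-0.16,0.091,-0.136,-0.134],[-1,0.37,-0.95,-0.16,0.091,-0.136,-0.134],[-1,0.37,-0.95,-0.16,0.091,-0.136,-0.134],[-1,0.37,-0.95,-0.16,0.091,-0.136,-0.134],[-1,0.37,-0.95,-0.16,0.091,-0.136,-0.134]]'; python3 - <<'E'
from clr import *
from rig import env
g=grasp(); plan(env,[lock_pose(29,.09,g),lock_pose(29,.05,g)]); key_in_lock(env,g)
E
```

```text
clock: 4.8
position: [0.4444, 0.3427, 0.1648]
orientation: [-0.255, 0.95, -0.048, -0.176]
ft_force: [0.8, 0.1, -1.8]
opening: 0.0117
clock: 5.3
position: [0.4652, 0.2455, 0.1929]
orientation: [-0.473, 0.874, -0.089, 0.06]
ft_force: [-0.1, -0.0, -0.8]
opening: 0.0118
shift [ 0.831 -0.863  0.295] turn [-0.0023  0.004   0.    ] rows>=2.5
shift [-0.147  0.     0.372] turn [-0.  0. -0.] rows>=0.8
up 34.7 by 118.3 foot above floor 87.4 phi 29.2 tilt up -0.8 by -0.0 F(up,by,n) [-0.4  0.  -0.6] t 5.3 op 11.8
```

```bash
python3 -m handwheel '[[-1,0.83,-0.86,0.29,-0.002,0.004,0],[-1,0.83,-0.86,0.29,-0.002,0.004,0],[-1,0.83,-0.86,0.29,-0.002,0.004,0],[-1,0.83,-0.86,0.29,-0.002,0.004,0]]'; python3 - <<'E'
from clr import *
from rig import env
g=grasp(); plan(env,[lock_pose(29,.04,g)]); key_in_lock(env,g)
for n_ in ("wrist","top"):
    f=grab(env,n_,n_[0]+"4"); cv2.imwrite(f"pics/{n_[0]}4.png",f["image"])
print(proj(load("w4"),M), proj(load("w4"),BOW+n*.05), proj(load("w4"),BOW+n*(.09-.065)))
E
```

```text
clock: 5.7
position: [0.4954, 0.1242, 0.1801]
orientation: [-0.471, 0.876, -0.089, 0.052]
ft_force: [0.2, -0.4, -1.2]
opening: 0.0117
shift [-0.209  0.008  0.458] turn [-0.     -0.0008 -0.001 ] rows>=1.0
up -1.8 by -1.8 foot above floor 90.2 phi 28.8 tilt up 0.1 by 0.1 F(up,by,n) [-0.5 -0.4 -1.1] t 5.7 op 11.7
[254.59905228 233.18888804] [255.1629344  242.32031963] [254.96745257 239.1547131 ]
```

View pics/w4.png

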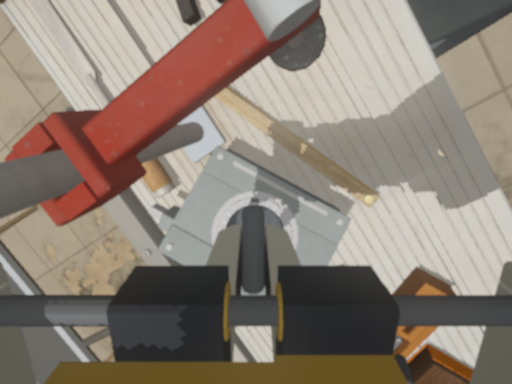

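The key sits over the lock, with the bow at (255,225) in line with the rim. I'm approaching to just inside the mouth.

```bash
python3 -m handwheel '[[-1,-0.21,0.01,0.46,0,-0.001,-0.001],[-1,-0.21,0.01,0.46,0,-0.001,-0.001],[-1,-0.21,0.01,0.46,0,-0.001,-0.001]]' | head -1; python3 - <<'E'
from clr import *
from rig import env
g=grasp(); key_in_lock(env,g); plan(env,[lock_pose(29,.024,g),lock_pose(29,.014,g)])
f=grab(env,"wrist","w5"); c=f["image"][150:330,150:380];cv2.imwrite(f"pics/w5.png",cv2.resize(c,None,fx=3,fy=3,interpolation=cv2.INTER_CUBIC))
E
```

```text
clock: 6.1
up 0.1 by 4.1 foot above floor 38.6 phi 29.1 tilt up 0.1 by -0.2 F(up,by,n) [-0.  -0.2  0.1] t 6.1 op 11.9
shift [-0.034 -0.036  0.143] turn [0.001  0.0001 0.0012] rows>=0.3
shift [-0.037  0.     0.093] turn [-0.  0. -0.] rows>=0.2
```

View pics/w5.png

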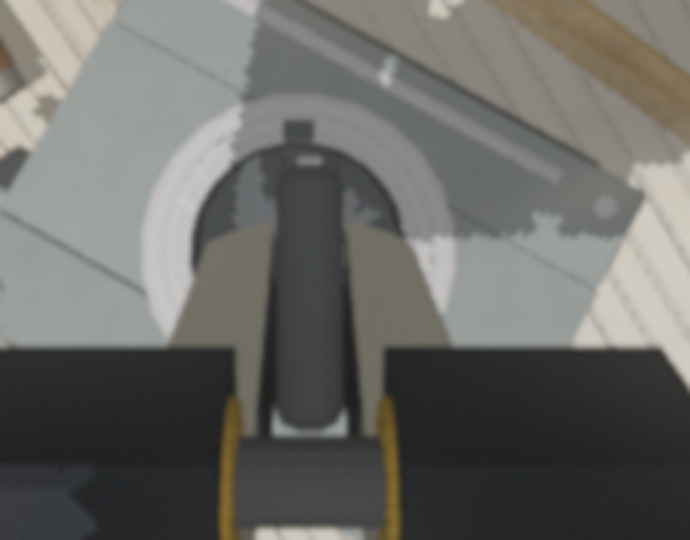

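```bash
python3 -m handwheel '[[-1,-0.034,-0.036,0.12,0.001,0,0.001],[-1,-0.034,-0.036,0.12,0.001,0,0.001],[-1,-0.034,-0.036,0.12,0.001,0,0.001]]' | head -1; python3 - <<'E'
from clr import *
from rig import env
g=grasp(); key_in_lock(env,g); plan(env,[lock_pose(29,.024,g),lock_pose(29,.014,g)])
f=grab(env,"wrist","w6"); c=f["image"][150:330,150:380];cv2.imwrite(f"pics/w6.png",cv2.resize(c,None,fx=3,fy=3,interpolation=cv2.INTER_CUBIC))
E
```

```text
clock: 6.45
up 2.3 by -0.1 foot above floor 27.7 phi 29.1 tilt up -0.2 by 0.1 F(up,by,n) [-0.7 -0.4 -0.3] t 6.45 op 12.1
shift [0.005 0.013 0.041] turn [-0.0009  0.0009  0.0001] rows>=0.1
shift [-0.037  0.     0.093] turn [-0.  0. -0.] rows>=0.2
```

View pics/w6.png

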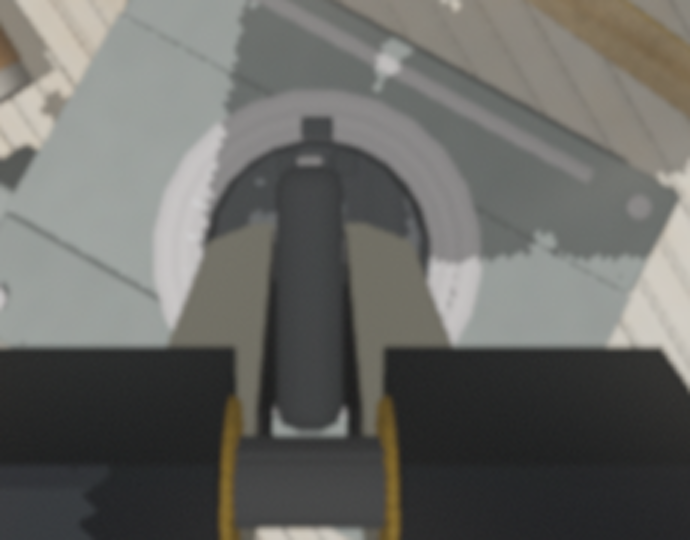

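The mark and well centre sit about 2 mm to the image right of the key's centre line. I'll correct along tool y and lower.

```bash
python3 -m handwheel '[[-1,0.005,0.023,0.05,-0.001,0.001,0],[-1,0.005,0.023,0.05,-0.001,0.001,0],[-1,-0.014,0.023,0.09,-0.001,0.001,0],[-1,-0.014,0.023,0.09,-0.001,0.001,0]]' | head -1; python3 - <<'E'
from clr import *
from rig import env
g=grasp(); key_in_lock(env,g); plan(env,[lock_pose(29,.014,g,-.0005,.0009)])
f=grab(env,"wrist","w7"); c=f["image"][150:330,150:380];cv2.imwrite(f"pics/w7.png",cv2.resize(c,None,fx=3,fy=3,interpolation=cv2.INTER_CUBIC))
E
```

```text
clock: 6.9
up -0.7 by 0.9 foot above floor 18.4 phi 29.0 tilt up 0.0 by -0.0 F(up,by,n) [-0.7  0.5 -0.8] t 6.9 op 11.8
shift [-0.018 -0.001  0.041] turn [ 0.0002 -0.0002  0.    ] rows>=0.1
```

View pics/w7.png

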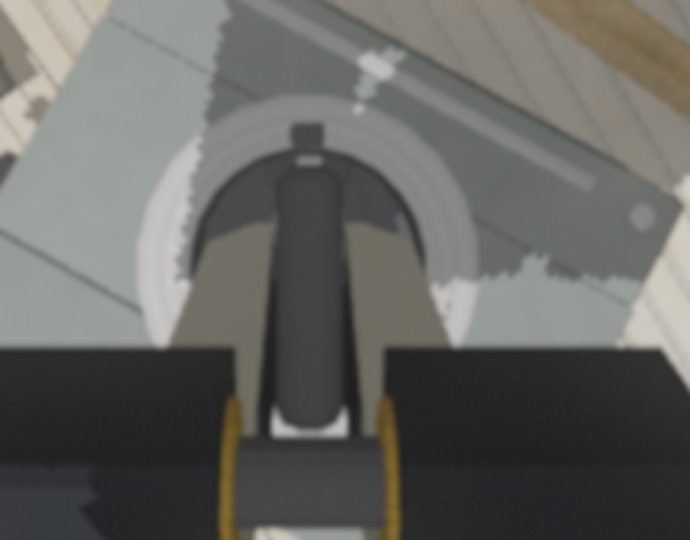

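The mark is now at 307 against the key's 309, so it's aligned. I'm lowering in steps and watching the force.

```bash
cat > st.py <<'E'
from clr import *
from rig import env
key_in_lock(env,grasp())
E
python3 -m handwheel '[[-1,-0.01,0,0.02,0,0,0],[-1,-0.018,0,0.04,0,0,0],[-1,-0.018,0,0.04,0,0,0]]' | head -1; python3 st.py; python3 -m handwheel '[[-1,-0.008,0,0.02,0,0,0],[-1,-0.008,0,0.02,0,0,0]]' | head -1; python3 st.py
```

```text
clock: 7.25
up -0.7 by 1.0 foot above floor 13.9 phi 29.0 tilt up 0.1 by -0.0 F(up,by,n) [-1.3  0.4 -1.2] t 7.25 op 11.4
clock: 7.45
up -0.5 by 0.9 foot above floor 13.3 phi 29.0 tilt up 0.1 by 0.0 F(up,by,n) [-0.7  2.4 16. ] t 7.45 op 11.7
```

```bash
python3 - <<'E'
from clr import *
from rig import env
g=grasp(); p,R,o=cur(env); b=p+R@g["b"]
for a in (3,-3):
    Q=Ro.from_rotvec(n*np.radians(a)).as_matrix(); delta(p,R,b+Q@(p-b)-n*.001,Q@R)
E
```

```text
shift [-0.004 -0.002  0.009] turn [ 0.0062  0.     -0.0155] rows>=0.3
shift [-0.004  0.002  0.009] turn [-0.0062 -0.      0.0155] rows>=0.3
```

```bash
python3 -m handwheel '[[-1,0,0,0.005,0.006,0,-0.0155],[-1,0,0,0.005,0.006,0,-0.0155]]' | head -1; python3 st.py; python3 -m handwheel '[[-1,0,0,0,-0.012,0,0.031],[-1,0,0,0,-0.012,0,0.031]]' | head -1; python3 st.py
```

```text
clock: 7.65
up -0.5 by 1.0 foot above floor 13.5 phi 32.1 tilt up 0.1 by 0.0 F(up,by,n) [0.  0.4 7.1] t 7.65 op 11.8
clock: 7.85
up 0.4 by 0.4 foot above floor 13.6 phi 26.0 tilt up 0.0 by 0.1 F(up,by,n) [1.9 2.5 5.3] t 7.85 op 12.0
```

Key A stops at 13.3 mm and wiggling doesn't change that, so it doesn't fit. I'm taking it back.

```bash
python3 - <<'E'
from clr import *
from rig import env
g=grasp(); q=lock_pose(29,.09,g); e=tool_for(slot(0,.171),KS,g); mid=((e[0]+q[0])/2+[0,0,.02],e[1]); plan(env,[q,mid,e])
E
```

```text
shift [ 0.287 -0.004 -0.708] turn [ 0.0058 -0.0002 -0.0158] rows>=1.5
shift [-0.749  0.782 -0.247] turn [-0.0911  0.1359  0.1344] rows>=4.4
shift [-0.394  1.065  0.179] turn [0. 0. 0.] rows>=2.3
```

```bash
python3 -m handwheel '[[-1,0.15,0,-0.35,0,0,0],[-1,0.287,0,-0.71,0.006,0,-0.016],[-1,0.287,0,-0.71,0.006,0,-0.016]]' | head -1; python3 -m handwheel '[[-1,-0.75,0.78,-0.3,-0.091,0.136,0.134],[-1,-0.75,0.78,-0.3,-0.091,0.136,0.134],[-1,-0.75,0.78,-0.3,-0.091,0.136,0.134],[-1,-0.75,0.78,-0.3,-0.091,0.136,0.134],[-1,-0.75,0.78,-0.3,-0.091,0.136,0.134]]' | head -2; python3 - <<'E'
from clr import *
from rig import env
g=grasp();  e=tool_for(slot(0,.171),KS,g); plan(env,[e])
E
```

```text
clock: 8.15
clock: 8.65
position: [0.4697, 0.2354, 0.1958]
shift [-0.403  1.058  0.238] turn [-0.0017  0.0002  0.0001] rows>=2.3
```

```bash
python3 -m handwheel '[[-1,-0.4,1,0.24,-0.002,0,0],[-1,-0.4,1,0.24,-0.002,0,0],[-1,-0.4,1,0.24,-0.002,0,0],[-1,-0.4,1,0.24,-0.002,0,0]]' | head -2; python3 - <<'E'
from clr import *
from rig import env
g=grasp();  e=tool_for(slot(0,.107),KS,g); e2=tool_for(slot(0,.071),KS,g);plan(env,[e,e2])
E
```

```text
clock: 9.05
position: [0.4428, 0.3371, 0.1557]
shift [-0.235  0.041  0.567] turn [-0.0001 -0.0008  0.0012] rows>=1.2
shift [-0.133  0.     0.335] turn [0. 0. 0.] rows>=0.7
```

```bash
python3 -m handwheel '[[-1,-0.235,0.04,0.4,0,-0.001,0.001],[-1,-0.235,0.041,0.565,0,-0.001,0.001],[-1,-0.235,0.041,0.565,0,-0.001,0.001],[-1,-0.235,0.041,0.565,0,-0.001,0.001]]' | head -2; python3 - <<'E'
from clr import *
from rig import env
g=grasp();  e=tool_for(slot(0,.098),KS,g); e2=tool_for(slot(0,.071),KS,g);plan(env,[e,e2])
f=grab(env,"wrist","w8"); c=f["image"][150:330,150:380];cv2.imwrite(f"pics/w8.png",cv2.resize(c,None,fx=3,fy=3,interpolation=cv2.INTER_CUBIC))
E
```

```text
clock: 9.45
position: [0.4424, 0.3403, 0.0952]
shift [-0.033  0.012  0.093] turn [-0.0002  0.0004 -0.0001] rows>=0.2
shift [-0.1    0.     0.251] turn [0. 0. 0.] rows>=0.5
```

View pics/w8.png

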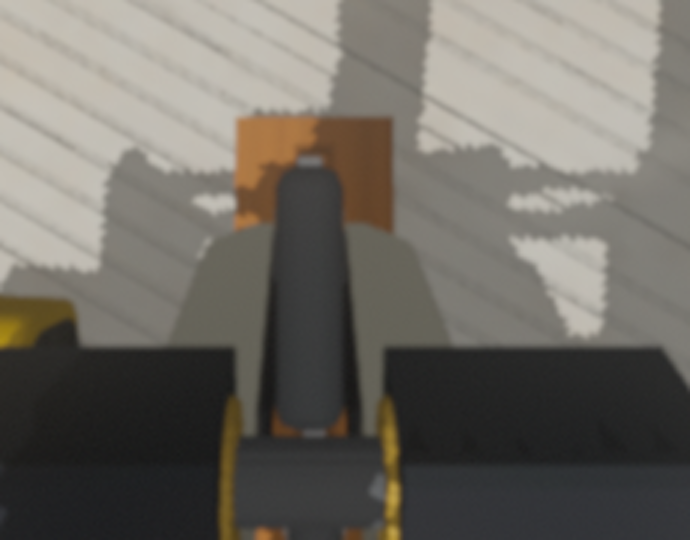

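The stand's middle (314) is about 1.3 mm right of the key (309), which agrees with the computed y=+0.012. I'm inserting.

```bash
python3 -m handwheel '[[-1,-0.02,0.012,0.04,0,0,0],[-1,-0.033,0.012,0.09,0,0,0],[-1,-0.05,0.012,0.13,0,0,0],[-1,-0.05,0.012,0.13,0,0,0]]'; python3 - <<'E'
from clr import *
from rig import env
g=grasp();  e2=tool_for(slot(0,.071),KS,g);plan(env,[e2])
E
```

```text
clock: 9.9
position: [0.4422, 0.3416, 0.0823]
orientation: [-0.254, 0.949, -0.049, -0.179]
ft_force: [-1.4, -0.2, -2.2]
opening: 0.0117
shift [-0.079 -0.     0.227] turn [-0.0002  0.0011 -0.0001] rows>=0.5
```

```bash
python3 -m handwheel '[[-1,-0.04,0,0.1,0,0.001,0],[-1,-0.079,0,0.2,0,0.001,0],[-1,-0.079,0,0.22,0,0.001,0],[-1,-0.079,0,0.22,0,0.001,0]]'; python3 - <<'E'
from clr import *
from rig import env
g=grasp();  e2=tool_for(slot(0,.071),KS,g);plan(env,[e2])
E
```

```text
clock: 10.3
position: [0.4421, 0.3415, 0.0586]
orientation: [-0.254, 0.949, -0.049, -0.181]
ft_force: [1.0, 0.8, 5.9]
opening: 0.0117
shift [ 0.006 -0.     0.005] turn [-0.0002  0.0004 -0.0001] rows>=0.0
```

Key A is fully down. I'll release it and go to key B.

```bash
python3 -m handwheel '[[0.1,0,0,0,0,0,0],[0.1,0,0,0,0,0,0],[0.1,0,0,0,0,0,0],[0.1,0,0,-0.4,0,0,0],[0.1,0,0,-0.6,0,0,0],[0.1,0,0,-0.6,0,0,0]]' | grep -v orient; python3 - <<'E'
from clr import *
from rig import env
g=grasp(); R=g["R"]; p2=g["p"]+s3*.0658
plan(env,[(p2-R[:,2]*.05,R),(p2,R)])
E
```

```text
clock: 10.9
position: [0.4635, 0.3538, 0.1167]
ft_force: [0.4, -0.7, 0.1]
opening: 0.0503
shift [-0.591  0.001 -0.102] turn [-0.0003  0.0024 -0.0002] rows>=1.2
shift [ 0.  -0.   0.5] turn [0. 0. 0.] rows>=1.0
```

```bash
python3 -m handwheel '[[0.1,-0.59,0,-0.1,0,0.002,0],[0.1,-0.59,0,-0.1,0,0.002,0],[0.1,-0.59,0,-0.1,0,0.002,0]]' | head -2; python3 - <<'E'
from clr import *
from rig import env
g=grasp(); R=g["R"]; p2=g["p"]+s3*.0658
plan(env,[(p2,R)])
f=grab(env,"wrist","w9"); c=f["image"][150:330,150:380];cv2.imwrite(f"pics/w9.png",cv2.resize(c,None,fx=3,fy=3,interpolation=cv2.INTER_CUBIC))
E
```

```text
clock: 11.2
position: [0.5143, 0.3828, 0.1015]
shift [0.009 0.004 0.468] turn [-0.0002 -0.0007 -0.0003] rows>=0.9
```

View pics/w9.png

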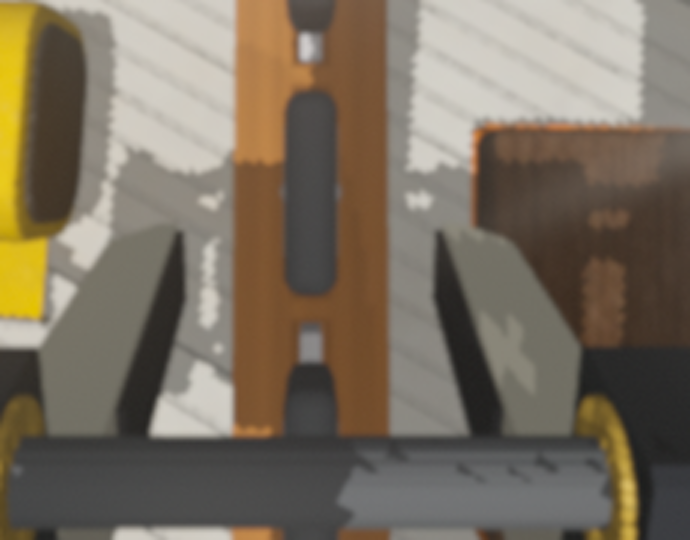

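```bash
python3 -m handwheel '[[0.1,0.01,0,0.3,0,0,0],[0.1,0.01,0,0.465,0,0,0],[0.1,0.01,0,0.465,0,0,0],[-1,0.01,0,0.465,0,0,0],[-1,0.01,0,0.465,0,0,0],[-1,0.01,0,0.465,0,0,0],[-1,0.01,0,0.465,0,0,0],[-1,0.01,0,0.465,0,0,0]]' 40|head -1;python3 -m handwheel '[[-1,0,0,0,0,0,0],[-1,0,0,0,0,0,0]]'; python3 - <<'E'
from clr import *
from rig import env
g=grasp(); R=g["R"]; p2=g["p"]+s3*.0658
plan(env,[(p2,R)])
save_grasp(env,1); g=grasp(); p,R,o=cur(env)
up1=(p+[0,0,.1],R); q=lock_pose(29,.09,g,-.0005,.0009); mid=((up1[0]+q[0])/2+[0,0,.02],q[1])
plan(env,[up1,mid,q]); print(mid[0])
E
```

```text
clock: 12.05
clock: 12.25
position: [0.4983, 0.3737, 0.06]
orientation: [-0.254, 0.949, -0.049, -0.181]
ft_force: [0.3, -0.8, -0.8]
opening: 0.0121
shift [-0.009  0.002  0.015] turn [-0.0003 -0.0003 -0.0002] rows>=0.0
shift [ 0.369 -0.001 -0.929] turn [0. 0. 0.] rows>=2.0
shift [ 0.703 -1.062 -0.052] turn [ 0.0911 -0.1361 -0.1342] rows>=4.4
shift [ 1.044 -0.631  0.216] turn [0. 0. 0.] rows>=2.5
[0.49646206 0.2500966  0.19094703]
```

```bash
python3 -m handwheel '[[-1,0.37,0,-0.93,0,0,0],[-1,0.37,0,-0.93,0,0,0],[-1,0.37,0,-0.93,0,0,0]]' |head -2; python3 -m handwheel '[[-1,0.7,-1,-0.16,0.091,-0.136,-0.134],[-1,0.7,-1,-0.16,0.091,-0.136,-0.134],[-1,0.7,-1,-0.16,0.091,-0.136,-0.134],[-1,0.7,-1,-0.16,0.091,-0.136,-0.134],[-1,0.7,-1,-0.16,0.091,-0.136,-0.134]]' |head -2; python3 - <<'E'
from clr import *
from rig import env
g=grasp(); plan(env,[lock_pose(29,.09,g,-.0005,.0009)]); key_in_lock(env,g)
E
```

```text
clock: 12.55
position: [0.5013, 0.3755, 0.1675]
clock: 13.05
position: [0.498, 0.2582, 0.2081]
shift [ 1.128 -0.624  0.38 ] turn [-0.0026  0.0044 -0.    ] rows>=2.7
up 72.8 by 113.3 foot above floor 84.8 phi 29.2 tilt up -0.9 by -0.0 F(up,by,n) [-0.3 -0.2 -0.4] t 13.05 op 11.9
```

```bash
python3 -m handwheel '[[-1,0.98,-0.54,0.3,-0.002,0.004,0],[-1,0.98,-0.54,0.3,-0.002,0.004,0],[-1,0.98,-0.54,0.3,-0.002,0.004,0]]' |head -2;  python3 - <<'E'
from clr import *
from rig import env
g=grasp(); plan(env,[lock_pose(29,.04,g,-.0005,.0009)]); key_in_lock(env,g)
E
```

```text
clock: 13.35
position: [0.4921, 0.141, 0.1867]
shift [-0.078 -0.088  0.531] turn [-0.     -0.0008 -0.0003] rows>=1.1
up 6.2 by 14.7 foot above floor 92.2 phi 29.0 tilt up 0.1 by 0.1 F(up,by,n) [-0.6  0.5 -1.7] t 13.35 op 11.6
```

```bash
python3 -m handwheel '[[-1,0.05,-0.088,0.2,0,-0.001,0],[-1,-0.06,-0.088,0.48,0,-0.001,0],[-1,-0.06,-0.088,0.48,0,-0.001,0],[-1,-0.06,-0.088,0.48,0,-0.001,0]]' |head -2;  python3 - <<'E'
from clr import *
from rig import env
g=grasp(); plan(env,[lock_pose(29,.026,g,-.0005,.0009),lock_pose(29,.016,g,-.0005,.0009)]); key_in_lock(env,g)
E
```

```text
clock: 13.75
position: [0.5102, 0.136, 0.1409]
shift [-0.076 -0.008  0.176] turn [ 0.0006 -0.0003 -0.0001] rows>=0.4
shift [-0.037  0.     0.093] turn [0. 0. 0.] rows>=0.2
up -1.3 by 1.3 foot above floor 45.1 phi 28.9 tilt up 0.1 by -0.1 F(up,by,n) [-0.9  0.6 -1.2] t 13.75 op 11.8
```

```bash
python3 -m handwheel '[[-1,-0.06,-0.008,0.12,0.0006,0,0],[-1,-0.076,-0.008,0.17,0.0006,0,0],[-1,-0.076,-0.008,0.17,0.0006,0,0],[-1,-0.076,-0.008,0.17,0.0006,0,0]]' |head -1;  python3 - <<'E'
from clr import *
from rig import env
g=grasp(); plan(env,[lock_pose(29,.016,g,-.0005,.0009)]); key_in_lock(env,g)
f=grab(env,"wrist","w10"); c=f["image"][150:330,150:380];cv2.imwrite(f"pics/w10.png",cv2.resize(c,None,fx=3,fy=3,interpolation=cv2.INTER_CUBIC))
E
```

```text
clock: 14.15
shift [-0.035 -0.001  0.1  ] turn [ 0.     -0.0003  0.0001] rows>=0.2
up -0.2 by 1.2 foot above floor 26.6 phi 29.0 tilt up 0.1 by 0.0 F(up,by,n) [ 0.3  0.1 -1.9] t 14.15 op 11.5
```

View pics/w10.png

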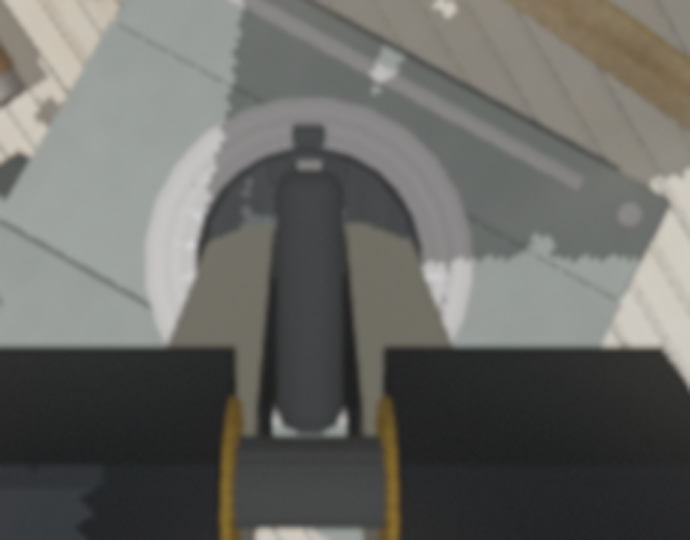

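Aligned: mark 309, key 309. I'm lowering in steps.

```bash
python3 -m handwheel '[[-1,-0.015,0,0.05,0,0,0],[-1,-0.035,0,0.1,0,0,0],[-1,-0.035,0,0.1,0,0,0]]' | head -1; python3 st.py; python3 -m handwheel '[[-1,-0.01,0,0.025,0,0,0],[-1,-0.01,0,0.025,0,0,0]]' | head -1; python3 st.py;python3 -m handwheel '[[-1,-0.01,0,0.025,0,0,0],[-1,-0.01,0,0.025,0,0,0]]' | head -1; python3 st.py
```

```text
clock: 14.5
up -0.9 by 1.1 foot above floor 15.5 phi 29.0 tilt up 0.1 by 0.0 F(up,by,n) [ 0.  -0.4 -1.4] t 14.5 op 12.0
clock: 14.7
up -0.7 by 0.9 foot above floor 13.5 phi 29.0 tilt up 0.1 by 0.0 F(up,by,n) [-1.   1.8  5.9] t 14.7 op 11.3
clock: 14.9
up -0.5 by 0.9 foot above floor 13.2 phi 29.0 tilt up 0.1 by 0.1 F(up,by,n) [-2.6  3.9 24. ] t 14.9 op 11.7
```

```bash
python3 -m handwheel '[[-1,0,0,0,0.006,0,-0.0155],[-1,0,0,0,0.006,0,-0.0155]]' | head -1; python3 st.py; python3 -m handwheel '[[-1,0,0,0,-0.012,0,0.031],[-1,0,0,0,-0.012,0,0.031]]' | head -1; python3 st.py;  python3 - <<'E'
from clr import *
from rig import env
g=grasp(); q=lock_pose(29,.09,g); e=tool_for(slot(1,.171),KS,g); mid=((e[0]+q[0])/2+[0,0,.02],e[1]); plan(env,[q,mid,e])
E
```

```text
clock: 15.1
up -0.4 by 1.2 foot above floor 13.5 phi 32.1 tilt up 0.1 by 0.1 F(up,by,n) [-0.2  0.4  6. ] t 15.1 op 11.7
clock: 15.3
up -0.0 by 0.8 foot above floor 13.5 phi 26.0 tilt up 0.1 by 0.1 F(up,by,n) [0.5 3.7 5.4] t 15.3 op 11.9
shift [ 0.287 -0.011 -0.709] turn [ 0.0059 -0.0008 -0.0157] rows>=1.5
shift [-1.044  0.637 -0.216] turn [-0.0911  0.1361  0.1342] rows>=4.4
shift [-0.701  1.066  0.054] turn [0. 0. 0.] rows>=2.6
```

Key B also stops at 13.4 mm, so I'm returning it to the middle slot.

```bash
python3 -m handwheel '[[-1,0.15,0,-0.35,0,0,0],[-1,0.287,-0.01,-0.71,0.006,0,-0.016],[-1,0.287,-0.01,-0.71,0.006,0,-0.016]]' | head -1; python3 -m handwheel '[[-1,-0.95,0.64,-0.4,-0.091,0.136,0.134],[-1,-0.95,0.64,-0.4,-0.091,0.136,0.134],[-1,-0.95,0.64,-0.4,-0.091,0.136,0.134],[-1,-0.95,0.64,-0.4,-0.091,0.136,0.134],[-1,-0.95,0.64,-0.4,-0.091,0.136,0.134]]' | head -2; python3 - <<'E'
from clr import *
from rig import env
g=grasp();  e=tool_for(slot(1,.171),KS,g); plan(env,[e])
E
```

```text
clock: 15.6
clock: 16.1
position: [0.4903, 0.2451, 0.2096]
shift [-0.844  1.076  0.19 ] turn [-0.0019 -0.     -0.    ] rows>=2.8
```

```bash
python3 -m handwheel '[[-1,-0.84,1,0.19,-0.002,0,0],[-1,-0.84,1,0.19,-0.002,0,0],[-1,-0.84,1,0.19,-0.002,0,0],[-1,-0.84,1,0.19,-0.002,0,0]]' | head -2; python3 - <<'E'
from clr import *
from rig import env
g=grasp();  e=tool_for(slot(1,.108),KS,g); plan(env,[e])
E
```

```text
clock: 16.5
position: [0.5003, 0.3704, 0.1546]
shift [-0.215  0.038  0.534] turn [ 0.0001 -0.0016  0.0015] rows>=1.2
```

```bash
python3 -m handwheel '[[-1,-0.215,0.038,0.35,0,-0.001,0.001],[-1,-0.215,0.038,0.53,0,-0.001,0.001],[-1,-0.215,0.038,0.53,0,-0.001,0.001],[-1,-0.215,0.038,0.53,0,-0.001,0.001]]' | head -2; python3 - <<'E'
from clr import *
from rig import env
g=grasp();  e=tool_for(slot(1,.095),KS,g); e2=tool_for(slot(1,.071),KS,g);plan(env,[e,e2])
E
```

```text
clock: 16.9
position: [0.4988, 0.3733, 0.0972]
shift [-0.047  0.006  0.123] turn [-0.     -0.0007  0.0004] rows>=0.3
shift [-0.089  0.     0.223] turn [0. 0. 0.] rows>=0.5
```

```bash
python3 -m handwheel '[[-1,-0.025,0.006,0.06,0,-0.001,0],[-1,-0.047,0.006,0.12,0,-0.001,0],[-1,-0.07,0.006,0.18,0,-0.001,0],[-1,-0.07,0.006,0.18,0,-0.001,0]]'; python3 - <<'E'
from clr import *
from rig import env
g=grasp();  e2=tool_for(slot(1,.071),KS,g);plan(env,[e2])
E
```

```text
clock: 17.3
position: [0.4982, 0.3734, 0.0784]
orientation: [-0.254, 0.949, -0.049, -0.181]
ft_force: [-0.7, 0.3, -0.8]
opening: 0.0116
shift [-0.07   0.003  0.17 ] turn [-0.0001  0.0004  0.0003] rows>=0.4
```

```bash
python3 -m handwheel '[[-1,-0.04,0.003,0.09,0,0,0],[-1,-0.07,0.003,0.17,0,0,0],[-1,-0.07,0.003,0.17,0,0,0],[-1,-0.07,0.003,0.17,0,0,0]]'; python3 -m handwheel '[[0.1,0,0,0,0,0,0],[0.1,0,0,0,0,0,0],[0.1,0,0,0,0,0,0],[0.1,0,0,-0.4,0,0,0],[0.1,0,0,-0.5,0,0,0],[0.1,0,0,-0.5,0,0,0]]' | grep -v orient; python3 - <<'E'
from clr import *
from rig import env
g=grasp(); R=g["R"]; p2=g["p"]+s3*.0657
plan(env,[(p2-R[:,2]*.05,R),(p2,R)])
E
```

```text
clock: 17.7
position: [0.4986, 0.3738, 0.0598]
orientation: [-0.254, 0.949, -0.049, -0.181]
ft_force: [-0.6, -0.9, 4.7]
opening: 0.0118
clock: 18.3
position: [0.5162, 0.384, 0.108]
ft_force: [0.6, -0.5, -0.2]
opening: 0.0504
shift [-0.597  0.001 -0.217] turn [-0.0001  0.0023  0.0002] rows>=1.3
shift [ 0.  -0.   0.5] turn [0. 0. 0.] rows>=1.0
```

```bash
python3 -m handwheel '[[0.1,-0.3,0,-0.2,0,0.002,0],[0.1,-0.6,0,-0.21,0,0.002,0],[0.1,-0.6,0,-0.21,0,0.002,0],[0.1,-0.6,0,-0.21,0,0.002,0]]' | head -2; python3 - <<'E'
from clr import *
from rig import env
g=grasp(); R=g["R"]; p2=g["p"]+s3*.0657
plan(env,[(p2,R)])
f=grab(env,"wrist","w11"); c=f["image"][150:330,150:380];cv2.imwrite(f"pics/w11.png",cv2.resize(c,None,fx=3,fy=3,interpolation=cv2.INTER_CUBIC))
E
```

```text
clock: 18.7
position: [0.5703, 0.4152, 0.1031]
shift [0.001 0.001 0.464] turn [-0.0001 -0.001   0.0002] rows>=0.9
```

View pics/w11.png

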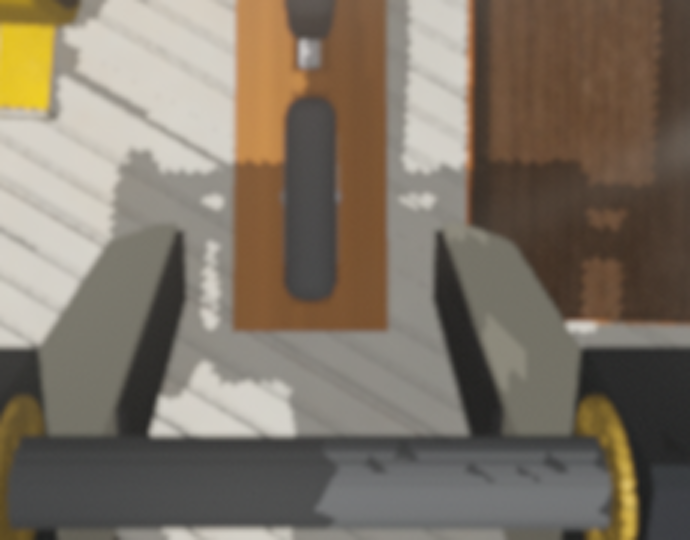

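```bash
python3 -m handwheel '[[0.1,0,0,0.3,0,-0.001,0],[0.1,0,0,0.465,0,-0.001,0],[0.1,0,0,0.465,0,-0.001,0],[-1,0,0,0.465,0,-0.001,0],[-1,0,0,0.465,0,-0.001,0],[-1,0,0,0.465,0,-0.001,0],[-1,0,0,0.465,0,-0.001,0],[-1,0,0,0.465,0,-0.001,0]]' 40|head -1;python3 -m handwheel '[[-1,0,0,0,0,0,0],[-1,0,0,0,0,0,0]]'; python3 - <<'E'
from clr import *
from rig import env
save_grasp(env,2); g=grasp(); p,R,o=cur(env)
up1=(p+[0,0,.1],R); q=lock_pose(29,.09,g,-.0005,.0009); mid=((up1[0]+q[0])/2+[0,0,.02],q[1])
plan(env,[up1,mid,q]); print(mid[0],g["b"])
E
```

```text
clock: 19.55
clock: 19.75
position: [0.5556, 0.4067, 0.0615]
orientation: [-0.254, 0.949, -0.049, -0.181]
ft_force: [0.7, -0.5, -0.4]
opening: 0.0116
shift [ 0.368 -0.001 -0.93 ] turn [0. 0. 0.] rows>=2.0
shift [ 1.012 -1.06   0.069] turn [ 0.091  -0.1361 -0.1343] rows>=4.4
shift [ 1.341 -0.484  0.18 ] turn [-0. -0. -0.] rows>=2.9
[0.52493779 0.26660407 0.19242632] [ 0.00042683  0.0003407  -0.01005307]
```

```bash
python3 -m handwheel '[[-1,0.37,0,-0.93,0,0,0],[-1,0.37,0,-0.93,0,0,0],[-1,0.37,0,-0.93,0,0,0]]' |head -2; python3 -m handwheel '[[-1,1,-1,-0.1,0.091,-0.136,-0.134],[-1,1,-1,-0.1,0.091,-0.136,-0.134],[-1,1,-1,-0.1,0.091,-0.136,-0.134],[-1,1,-1,-0.1,0.091,-0.136,-0.134],[-1,1,-1,-0.1,0.091,-0.136,-0.134]]' |head -2; python3 - <<'E'
from clr import *
from rig import env
g=grasp(); plan(env,[lock_pose(29,.09,g,-.0005,.0009)]); key_in_lock(env,g)
E
```

```text
clock: 20.05
position: [0.5582, 0.4083, 0.1699]
clock: 20.55
position: [0.5287, 0.2757, 0.2158]
shift [ 1.446 -0.451  0.395] turn [-0.0029  0.0047 -0.0003] rows>=3.1
up 107.6 by 112.9 foot above floor 75.3 phi 29.2 tilt up -1.0 by 0.0 F(up,by,n) [-1.1 -0.4 -1.1] t 20.55 op 11.7
```

```bash
python3 -m handwheel '[[-1,0.9,-0.32,0.1,-0.003,0.005,0],[-1,0.9,-0.32,0.1,-0.003,0.005,0]]' |head -2;  python3 - <<'E'
from clr import *
from rig import env
g=grasp(); plan(env,[lock_pose(29,.06,g,-.0005,.0009)]); key_in_lock(env,g)
E
```

```text
clock: 20.75
position: [0.5062, 0.1816, 0.2101]
shift [ 0.419 -0.143  0.577] turn [ 0.0002 -0.0004  0.0007] rows>=1.5
up 45.1 by 42.7 foot above floor 98.2 phi 29.1 tilt up 0.1 by -0.0 F(up,by,n) [-0.7 -1.3 -1.9] t 20.75 op 11.6
```

```bash
python3 -m handwheel '[[-1,0.42,-0.14,0.3,0,0,0.001],[-1,0.42,-0.14,0.57,0,0,0.001],[-1,0.42,-0.14,0.57,0,0,0.001],[-1,0.42,-0.14,0.57,0,0,0.001]]' |head -2;  python3 - <<'E'
from clr import *
from rig import env
g=grasp(); plan(env,[lock_pose(29,.03,g,-.0005,.0009)]); key_in_lock(env,g)
E
```

```text
clock: 21.15
position: [0.5045, 0.133, 0.1566]
shift [-0.113 -0.006  0.285] turn [ 0.0006 -0.0006 -0.0005] rows>=0.6
up -0.8 by 1.4 foot above floor 60.6 phi 28.9 tilt up 0.1 by -0.0 F(up,by,n) [ 0.3  0.3 -0.8] t 21.15 op 11.9
```

```bash
python3 -m handwheel '[[-1,-0.09,-0.006,0.2,0.001,-0.001,0],[-1,-0.113,-0.006,0.285,0.001,-0.001,0],[-1,-0.113,-0.006,0.285,0.001,-0.001,0],[-1,-0.113,-0.006,0.285,0.001,-0.001,0]]' |head -2;  python3 - <<'E'
from clr import *
from rig import env
g=grasp(); plan(env,[lock_pose(29,.016,g,-.0005,.0009)]); key_in_lock(env,g)
f=grab(env,"wrist","w12"); c=f["image"][150:330,150:380];cv2.imwrite(f"pics/w12.png",cv2.resize(c,None,fx=3,fy=3,interpolation=cv2.INTER_CUBIC))
E
```

```text
clock: 21.55
position: [0.5164, 0.1398, 0.1295]
shift [-0.045 -0.001  0.136] turn [-0.0005  0.0005 -0.0001] rows>=0.3
up 0.1 by 1.4 foot above floor 30.3 phi 29.0 tilt up -0.1 by 0.0 F(up,by,n) [-0.8 -0.6 -2.1] t 21.55 op 11.9
```

View pics/w12.png

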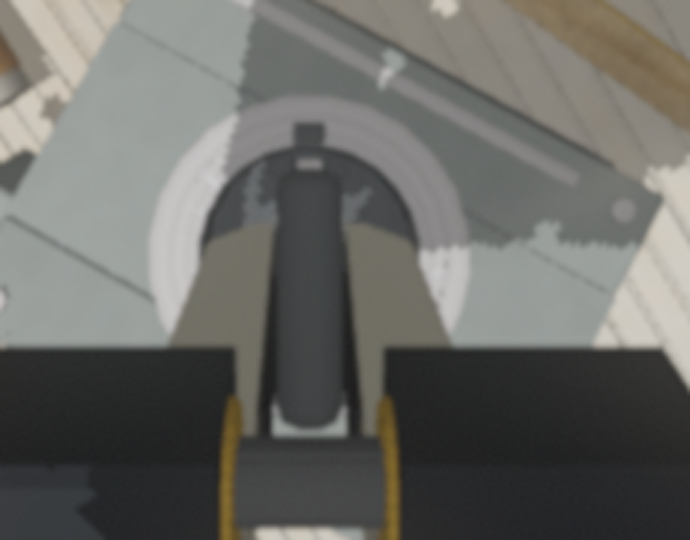

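The mark is at 309 and the key at 310, so I'm lowering.

```bash
python3 -m handwheel '[[-1,-0.025,0,0.07,0,0,0],[-1,-0.045,0,0.135,0,0,0],[-1,-0.045,0,0.135,0,0,0]]' | head -1; python3 st.py; python3 -m handwheel '[[-1,-0.01,0,0.025,0,0,0],[-1,-0.01,0,0.025,0,0,0]]' | head -1; python3 st.py;python3 -m handwheel '[[-1,-0.01,0,0.025,0,0,0],[-1,-0.01,0,0.025,0,0,0]]' | head -1; python3 st.py
```

```text
clock: 21.9
up -1.1 by 1.0 foot above floor 15.6 phi 29.0 tilt up -0.1 by 0.0 F(up,by,n) [-0.7  0.3 -2.1] t 21.9 op 11.5
clock: 22.1
up -1.4 by 1.0 foot above floor 12.5 phi 29.0 tilt up -0.0 by 0.0 F(up,by,n) [-0.4 -0.5 -1.7] t 22.1 op 11.8
clock: 22.3
up -1.6 by 1.0 foot above floor 9.6 phi 29.0 tilt up -0.0 by 0.0 F(up,by,n) [ 0.2 -0.8 -1.2] t 22.3 op 11.8
```

Key C passes 13 mm freely, so it's the one that fits. I'm continuing down.

```bash
python3 - <<'E'
from clr import *
from rig import env
g=grasp(); plan(env,[lock_pose(29,.005,g,-.0005,.0009),lock_pose(29,.0,g,-.0005,.0009)])
E
python3 -m handwheel '[[-1,-0.005,0,0.025,0,0,0],[-1,-0.005,0,0.03,0,0,0]]' | head -1; python3 st.py;python3 -m handwheel '[[-1,-0.008,0,0.025,0,0,0],[-1,-0.008,0,0.03,0,0,0]]' | head -1; python3 st.py
```

```text
shift [-0.026 -0.007  0.039] turn [ 0.0001  0.     -0.0002] rows>=0.1
shift [-0.018  0.     0.046] turn [-0. -0. -0.] rows>=0.1
clock: 22.5
up -2.4 by 0.7 foot above floor 6.4 phi 29.0 tilt up 0.0 by -0.0 F(up,by,n) [-1.3 -0.4 -2.2] t 22.5 op 11.8
clock: 22.7
up -2.8 by 0.6 foot above floor 3.1 phi 29.0 tilt up 0.0 by -0.0 F(up,by,n) [-1.9  0.  -1.8] t 22.7 op 11.6
```

```bash
python3 -m handwheel '[[-1,-0.02,0,0.015,0,0,0],[-1,-0.03,0,0.03,0,0,0],[-1,-0.03,0,0.03,0,0,0]]' | head -1; python3 st.py;python3 -m handwheel '[[-1,-0.01,0,0.02,0,0,0],[-1,-0.01,0,0.02,0,0,0]]' | head -1; python3 st.py
```

```text
clock: 23.0
up -1.2 by 1.4 foot above floor -0.1 phi 29.0 tilt up 0.1 by 0.0 F(up,by,n) [-1.   1.9  7.3] t 23.0 op 12.1
clock: 23.2
up -1.0 by 1.4 foot above floor -0.2 phi 29.0 tilt up 0.1 by 0.1 F(up,by,n) [-1.2  2.9 20.1] t 23.2 op 12.2
```

Key C is home: foot at −0.2 mm, 20 N, upright. Next I check clearances for leaning the tool further for the turn.

```bash
python3 - <<'E'
from clr import *
from rig import env
g=grasp(); p,R,o=cur(env)
FP=boxpts([-.009,-.064,-.084],[.009,-.006,0],.006); FP=np.r_[FP,FP*[1,-1,1]]
def rep(gr,lean,phis,d=.010):
    r=[]
    for ph in phis:
        T=toolR(keyR(ph),gr,lean); t=tcp(BOW,T,d); P=TP@T.T+t; F=FP@T.T+t
        r.append((int(1000*sd(P)),int(1000*((P-M)@n).min()),int(1000*P[:,2].min()),int(1000*((F-M)@n).min())))
    print(gr,lean,r)
print("current sd",1000*sd(TP@R.T+p))
for l in (22,40,50,55): rep('12',l,(29,20,10,5,0,-5))
for l in (10,20,25,30): rep('46',l,(5,0,-10,-20,-30,-36))
print(o["joint_pos"].round(2))
E
```

```text
current sd 15.842979420709288
12 22 [(15, 98, 165, 31), (4, 98, 171, 31), (-5, 98, 177, 31), (-9, 98, 181, 31), (-11, 98, 184, 31), (-12, 98, 181, 31)]
12 40 [(36, 76, 151, 30), (23, 76, 158, 30), (10, 76, 167, 30), (4, 76, 170, 30), (0, 76, 174, 30), (-5, 76, 170, 30)]
12 50 [(49, 62, 140, 30), (34, 62, 148, 30), (19, 62, 156, 30), (12, 62, 160, 30), (6, 62, 163, 30), (0, 62, 160, 30)]
12 55 [(55, 55, 134, 30), (40, 55, 142, 30), (24, 55, 150, 30), (16, 55, 154, 30), (9, 55, 157, 30), (3, 55, 154, 30)]
46 10 [(7, 110, 131, 32), (11, 110, 133, 32), (25, 110, 137, 32), (39, 110, 142, 32), (44, 110, 145, 32), (34, 110, 146, 32)]
46 20 [(17, 100, 122, 31), (24, 100, 124, 31), (38, 100, 129, 31), (53, 100, 135, 31), (58, 100, 142, 31), (48, 100, 147, 31)]
46 25 [(23, 95, 117, 31), (30, 95, 119, 31), (45, 95, 124, 31), (60, 95, 131, 31), (65, 95, 138, 31), (55, 95, 143, 31)]
46 30 [(29, 89, 111, 30), (36, 89, 113, 30), (52, 89, 119, 30), (67, 89, 126, 30), (72, 89, 134, 30), (62, 89, 138, 30)]
[ 0.16  0.29  1.83 -0.17  0.87 -2.3 ]
```

```bash
cat >> clr.py <<'E'
def lk(gr,phi,lean,d=.010,off=0,du=-.001,db=.0014):
    T=toolR(keyR(phi),gr,lean); return tcp(BOW+n*off+up*du+by*db,T,d),T
E
python3 - <<'E'
from clr import *
from rig import env
plan(env,[lk('12',29,37),lk('12',29,52),lk('12',27,52),lk('12',20,52),lk('12',3,52)]); print(lk('12',29,52)[0])
E
```

```text
shift [ 0.029  0.003 -0.016] turn [-0.0005  0.0849  0.0001] rows>=1.8
shift [ 0.023 -0.    -0.003] turn [ 0.      0.0833 -0.    ] rows>=1.7
shift [-0.     0.002 -0.   ] turn [-0.0088 -0.      0.0068] rows>=0.2
shift [-0.     0.009 -0.   ] turn [-0.0306 -0.      0.0239] rows>=0.8
shift [-0.002  0.021 -0.002] turn [-0.0744 -0.      0.0581] rows>=2.0
[0.52317185 0.14196776 0.10369788]
```

```bash
python3 -m handwheel '[[-0.6,0,0,-0.01,0,0,0],[-0.6,0,0,-0.01,0,0,0],[-0.6,0.015,0.003,-0.014,0,0.042,0],[-0.6,0.029,0.003,-0.016,0,0.085,0],[-0.6,0.04,0.003,-0.02,0,0.126,0],[-0.6,0.05,0.003,-0.025,0,0.168,0],[-0.6,0.05,0.003,-0.025,0,0.168,0],[-0.6,0.05,0.003,-0.025,0,0.168,0]]'; python3 - <<'E'
from clr import *
from rig import env
plan(env,[lk('12',29,52)]); print(env.get_obs()["joint_pos"].round(2))
f=grab(env,"wrist","w13"); cv2.imwrite(f"pics/w13.png",f["image"])
E
```

```text
clock: 24.0
position: [0.5232, 0.1426, 0.102]
orientation: [-0.434, 0.858, -0.209, -0.177]
ft_force: [-0.2, 0.0, -0.9]
opening: 0.0186
shift [ 0.013 -0.006 -0.011] turn [-0.0003  0.0005  0.0006] rows>=0.0
[ 0.36  0.59  1.46 -0.46  1.44 -2.01]
```

View pics/w13.png

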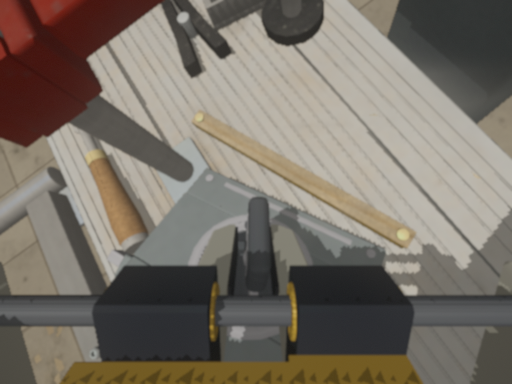

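The key is caged between the fingers at (258,230) with the lean at 52°. I'm closing with 50 N.

```bash
python3 -m handwheel '[[-1,0.01,0,-0.01,0,0,0],[-1,0.01,0,-0.01,0,0,0],[-1,0.01,0,-0.01,0,0,0]]' 55; python3 - <<'E'
from clr import *
from rig import env
p,R,o=cur(env)
C=M+up*(-.001)+by*.0014
for a in (13,26): 
    Q=Ro.from_rotvec(-n*np.radians(a)).as_matrix(); delta(p,R,C+Q@(p-C),Q@R)
g=dict(b=R.T@(BOW+up*-.001+by*.0014-p),Rk=R.T@keyR(29)); json.dump({k:v.tolist() for k,v in g.items()},open("grasp.json","w"))
E
python3 st.py
```

```text
clock: 24.35
position: [0.5227, 0.1414, 0.1059]
orientation: [-0.433, 0.859, -0.209, -0.175]
ft_force: [0.1, 0.4, 1.4]
opening: 0.0115
shift [-0.     0.016 -0.001] turn [-0.0567  0.0002  0.0447] rows>=1.5
shift [-0.003  0.031 -0.004] turn [-0.1134  0.0003  0.0894] rows>=3.0
up -1.0 by 1.4 foot above floor -0.0 phi 29.0 tilt up -0.0 by -0.0 F(up,by,n) [0.8 0.3 1.1] t 24.35 op 11.5
```

```bash
python3 -m handwheel '[[-1,-0.012,0.008,0.01,-0.028,0,0.022],[-1,-0.012,0.016,0.01,-0.0567,0,0.0447],[-1,-0.012,0.016,0.01,-0.0567,0,0.0447]]' |tail -2;python3 st.py; python3 - <<'E'
from clr import *
from rig import env
p,R,o=cur(env); print("sd",1000*sd(TP@R.T+p), o["wrist_torque"].round(2))
C=M+up*(-.001)+by*.0014
for a in (7,13,): 
    Q=Ro.from_rotvec(-n*np.radians(a)).as_matrix(); delta(p,R,C+Q@(p-C),Q@R)
E
```

```text
ft_force: [-2.9, 3.3, 8.4]
opening: 0.0113
up -0.6 by 0.3 foot above floor -0.1 phi 15.7 tilt up -0.1 by 0.0 F(up,by,n) [2.8 4.3 8. ] t 24.65 op 11.3
sd 29.19790720534048 [ 0.3   0.83 -0.3 ]
shift [0.001 0.008 0.001] turn [-0.0305  0.0001  0.0241] rows>=0.8
shift [0.001 0.016 0.001] turn [-0.0566  0.0002  0.0448] rows>=1.5
```

```bash
python3 -m handwheel '[[-1,0,0.008,0,-0.028,0,0.022],[-1,0,0.016,0,-0.0567,0,0.0447],[-1,0,0.016,0,-0.0567,0,0.0447]]' |tail -2;python3 st.py; python3 - <<'E'
from clr import *
from rig import env
p,R,o=cur(env); print("sd",1000*sd(TP@R.T+p))
f=grab(env,"top","t14"); cv2.imwrite("pics/t14.png",cv2.resize(f["image"][135:225,200:360],None,fx=4.5,fy=4.5,interpolation=cv2.INTER_CUBIC))
f=grab(env,"wrist","w14"); cv2.imwrite(f"pics/w14.png",f["image"])
E
```

```text
ft_force: [-2.3, 2.2, -0.8]
opening: 0.0114
up -0.8 by -0.5 foot above floor 0.2 phi 2.5 tilt up -0.2 by 0.0 F(up,by,n) [-1.1  3.  -0.4] t 24.95 op 11.4
sd 9.156726832831314
```

View pics/t14.png

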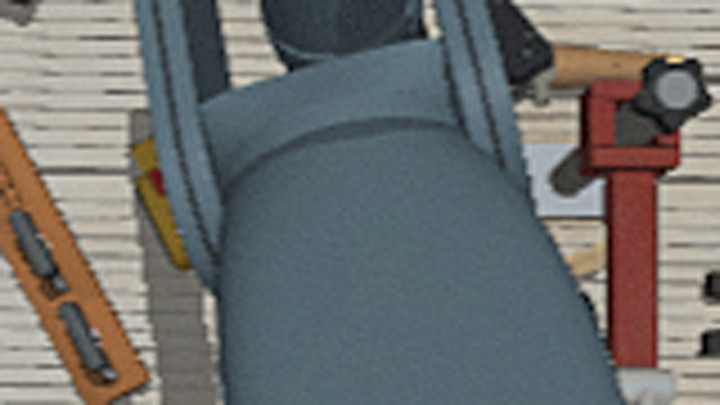

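View pics/w14.png

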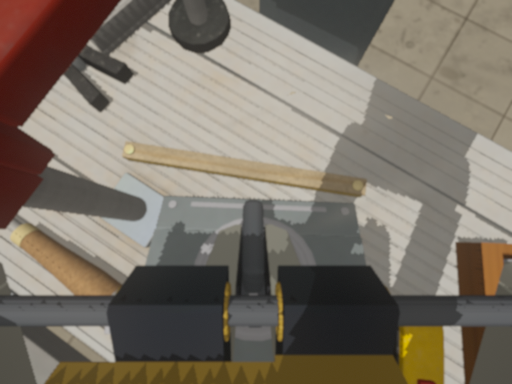

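```bash
python3 -m handwheel '[[-0.3,0,0,0,0,0,0],[0,0,0,0,0,0,0],[0,0,0,0,0,0,0],[0,0,0,-0.3,0,0,0],[0,0,0,-0.7,0,0,0],[0.5,0,0,-0.9,0,0,0],[1,0,0,-0.9,0,0,0]]' 40|head -2; python3 - <<'E'
from clr import *
from rig import env
f=grab(env,"wrist","w15"); cv2.imwrite(f"pics/w15.png",f["image"])
def pre(phi,lean,back,du=-.001,db=-.0005):
    t,T=lk('46',phi,lean,.006,0,du,db); return t-T[:,2]*back,T
a=pre(2.5,25,.09); plan(env,[a,pre(2.5,25,0)]); print(a[0])
E
```

```text
clock: 25.75
position: [0.5563, 0.1666, 0.1886]
shift [0.535 0.324 0.399] turn [-0.1231 -0.3269  0.5197] rows>=13.1
shift [-0.   0.   0.9] turn [-0.  0. -0.] rows>=1.8
[0.48233416 0.15770425 0.17398858]
```

View pics/w15.png

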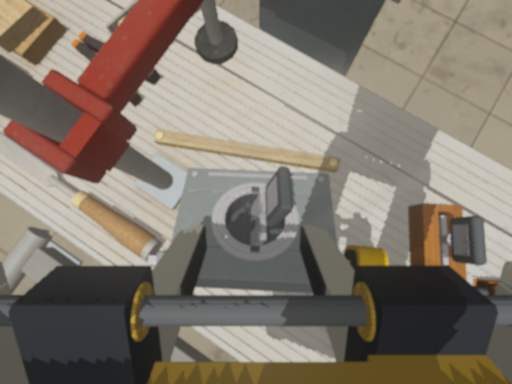

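The key has tipped sideways towards +by (bow at about (278,190)). I'll measure its pose from depth.

```bash
python3 - <<'E'
from clr import *
f=load("w15"); P=cloud(f)[155:250,230:305].reshape(-1,3); L=np.stack([up,by,n],1); V=(P-M)@L*1000
m=(V[:,2]>12)&(V[:,2]<75)&(abs(V[:,0])<32)&(V[:,1]>-30)&(V[:,1]<45); V=V[m]; print(len(V))
for z in range(12,75,6):
    q=V[(V[:,2]>=z)&(V[:,2]<z+6)]
    if len(q)>3: print(z,len(q),"up",np.percentile(q[:,0],[2,50,98]).round(1),"by",np.percentile(q[:,1],[2,50,98]).round(1))
q=V[V[:,2]>22]; c=q.mean(0); w,E=np.linalg.eigh(np.cov((q-c).T)); print(c.round(1),w.round(1)); print(E.T.round(3))
E
```

```text
1360
12 10 up [-0.2  2.9  5.6] by [ 5.4  7.3 10.1]
18 41 up [-4.2  3.5 22.2] by [ 6.   8.2 17. ]
24 102 up [-17.4   7.5  22.5] by [ 7.  10.8 20.9]
30 142 up [-18.7  11.1  22.5] by [10.2 12.6 23.2]
36 154 up [-18.4  11.4  22.6] by [12.7 14.7 26.1]
42 169 up [-17.8  10.7  22.3] by [15.1 17.  28. ]
48 222 up [-20.3   6.7  22.1] by [16.8 19.5 31.2]
54 520 up [-20.8   2.4  20.7] by [20.  25.  30.9]
[ 4.7 20.2 46.6] [  8.2 127.9 186.5]
[[ 0.104 -0.874  0.475]
 [ 0.296  0.483  0.824]
 [ 0.949 -0.055 -0.309]]
```

```bash
cat >> clr.py <<'E'
def g46(phi,lean,d,bow_lk,back=0):
    """bow_lk: bow centre in (up,by,n) mm from mouth"""
    L=np.stack([up,by,n],1); T=toolR(keyR(phi),'46',lean); b=M+L@(np.array(bow_lk)/1000); return tcp(b,T,d)-T[:,2]*back,T
E
python3 - <<'E'
from clr import *
from rig import env
a=g46(2.5,42,.006,(1,21,39),.09); b=g46(2.5,42,.006,(1,21,39),0); print(a[0],b[0])
for q in (a,b): print("sd",1000*sd(TP@q[1].T+q[0]),"minz",(TP@q[1].T+q[0])[:,2].min())
w=(np.array([.50,.23,.24]),a[1])
plan(env,[w,a,b])
E
```

```text
[0.46908436 0.19677665 0.1594733 ] [0.52570548 0.1599985  0.09996551]
sd 114.05677188846448 minz 0.1520735027811187
sd 66.35606652698573 minz 0.09256571384242404
shift [ 0.353  0.821 -0.444] turn [-0.0463 -0.3967  0.5486] rows>=14.2
shift [ 0.291 -0.739  0.474] turn [-0. -0. -0.] rows>=1.8
shift [-0.  -0.   0.9] turn [-0. -0. -0.] rows>=1.8
```

```bash
python3 -m handwheel '[[1,0.35,0.82,-0.44,0,0,0],[1,0.35,0.82,-0.44,0,0,0],[1,0.35,0.82,-0.44,-0.02,-0.2,0.27],[1,0.35,0.82,-0.44,-0.04,-0.35,0.49],[1,0.35,0.82,-0.44,-0.046,-0.397,0.5486],[1,0.35,0.82,-0.44,-0.046,-0.397,0.5486],[1,0.35,0.82,-0.44,-0.046,-0.397,0.5486],[1,0.35,0.82,-0.44,-0.046,-0.397,0.5486]]'|head -2; python3 - <<'E'
from clr import *
from rig import env
a=g46(2.5,42,.006,(1,21,39),.09); w=(np.array([.50,.23,.24]),a[1]); plan(env,[w,a]); print(env.get_obs()["joint_pos"].round(2))
E
```

```text
clock: 26.6
position: [0.4989, 0.2291, 0.2379]
shift [-0.013  0.009 -0.021] turn [-0.0272 -0.2282  0.3158] rows>=8.2
shift [ 0.291 -0.739  0.474] turn [-0. -0. -0.] rows>=1.8
[ 0.32  0.21  1.56 -0.14  1.29 -1.07]
```

```bash
python3 -m handwheel '[[1,0,0,0,-0.027,-0.228,0.316],[1,0,0,0,-0.027,-0.228,0.316],[1,0,0,0,-0.027,-0.228,0.316],[1,0,0,0,-0.027,-0.228,0.316],[1,0,0,0,-0.027,-0.228,0.316],[1,0,0,0,-0.027,-0.228,0.316],[1,0,0,0,-0.027,-0.228,0.316],[1,0,0,0,-0.027,-0.228,0.316]]'|head -2; python3 - <<'E'
from clr import *
from rig import env
a=g46(2.5,42,.006,(1,21,39),.09);plan(env,[a]); print(env.get_obs()["joint_pos"].round(2))
E
```

```text
clock: 27.4
position: [0.4971, 0.2278, 0.2357]
shift [ 0.318 -0.643  0.492] turn [-0.0055 -0.0275  0.0392] rows>=1.7
[ 0.66  0.17  1.88 -0.89  0.98  0.6 ]
```

```bash
python3 -m handwheel '[[1,0.318,-0.643,0.2,-0.0055,-0.0275,0.039],[1,0.318,-0.643,0.49,-0.0055,-0.0275,0.039],[1,0.318,-0.643,0.49,-0.0055,-0.0275,0.039],[1,0.318,-0.643,0.49,-0.0055,-0.0275,0.039]]'|head -2; python3 - <<'E'
from clr import *
from rig import env
f=grab(env,"wrist","w16"); cv2.imwrite(f"pics/w16.png",f["image"])
a=g46(2.5,42,.006,(1,21,39),0);plan(env,[a])
P=cloud(f); L=np.stack([up,by,n],1); V=(P-M)@L*1000
m=(V[...,2]>24)&(V[...,2]<75)&(abs(V[...,0])<32)&(V[...,1]>-30)&(V[...,1]<45); ys,xs=np.where(m); print(m.sum(),xs.min(),xs.max(),ys.min(),ys.max())
q=V[m]; print("up",np.percentile(q[:,0],[1,99]),"by",np.percentile(q[:,1],[1,99]),"n",np.percentile(q[:,2],[1,99]))
E
```

```text
clock: 27.8
position: [0.4653, 0.1944, 0.155]
shift [-0.008  0.032  0.893] turn [-0.0012 -0.0001  0.0019] rows>=1.8
1811 229 284 185 219
up [-23.78561365  20.5878069 ] by [21.03198866 32.54158045] n [24.46330317 57.70014019]
```

View pics/w16.png

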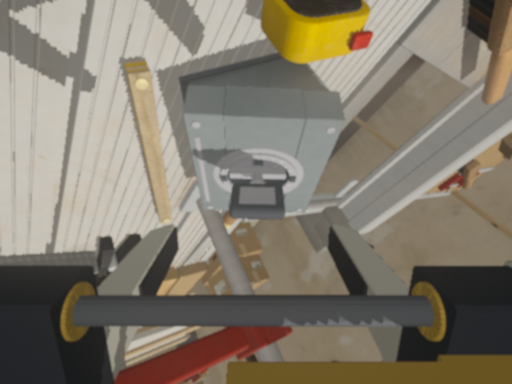

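The bow spans columns 229–284 (centre 257) between the fingertips (178 and 330, midpoint 254). I'm descending and closing across the width.

```bash
python3 -m handwheel '[[1,-0.008,0.02,0.4,-0.001,0,0.002],[1,-0.008,0.02,0.7,-0.001,0,0.002],[1,-0.008,0.02,0.89,-0.001,0,0.002],[1,-0.008,0.02,0.89,-0.001,0,0.002]]'; python3 - <<'E'
from clr import *
from rig import env
f=grab(env,"wrist","w17"); cv2.imwrite(f"pics/w17.png",f["image"])
a=g46(2.5,42,.006,(1,21,39),0);plan(env,[a])
E
```

```text
clock: 28.25
position: [0.5262, 0.1702, 0.1158]
orientation: [0.513, 0.761, -0.005, 0.398]
ft_force: [-0.3, -0.2, 0.4]
opening: 0.0931
shift [ 0.017 -0.109  0.155] turn [-0.0108 -0.0038 -0.0007] rows>=0.4
```

View pics/w17.png

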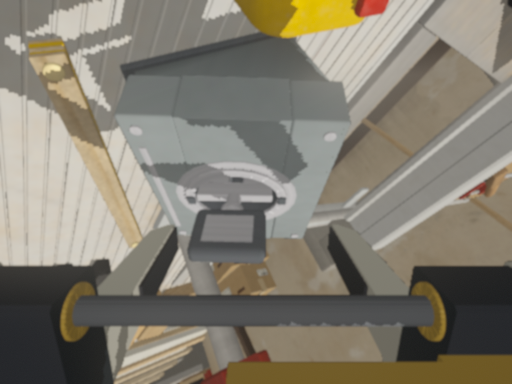

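```bash
python3 -m handwheel '[[1,0.017,-0.1,0,-0.011,-0.004,0],[1,0.017,-0.1,0.08,-0.011,-0.004,0],[1,0.017,-0.1,0.155,-0.011,-0.004,0],[1,0.017,-0.1,0.155,-0.011,-0.004,0]]'; python3 - <<'E'
from clr import *
from rig import env
f=grab(env,"wrist","w18"); cv2.imwrite(f"pics/w18.png",f["image"])
a=g46(2.5,42,.006,(1,21,39),0);plan(env,[a])
E
```

```text
clock: 28.7
position: [0.5263, 0.1717, 0.1159]
orientation: [0.512, 0.761, -0.004, 0.399]
ft_force: [0.1, 0.1, -0.2]
opening: 0.0929
shift [ 0.008 -0.121  0.154] turn [-0.0105 -0.0037 -0.0007] rows>=0.4
```

View pics/w18.png

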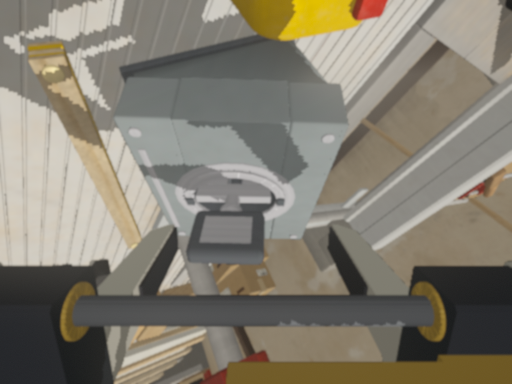

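```bash
python3 - <<'E'
from rig import env
print(env.get_obs()["joint_pos"].round(3))
E
```

```text
[ 0.564  0.362  2.042 -1.219  0.799  1.109]
```

Joint 4 is at its limit with a 42° lean, so I'm reducing the lean to 28°.

```bash
python3 - <<'E'
from clr import *
from rig import env
a=g46(2.5,28,.006,(1,22,39),0.04);b=g46(2.5,28,.006,(1,22,39),0);plan(env,[a,b])
for q in (a,b): print("sd",1000*sd(TP@q[1].T+q[0]),"minz",(TP@q[1].T+q[0])[:,2].min())
E
```

```text
shift [-0.045 -0.134 -0.246] turn [-0.0104  0.0741 -0.002 ] rows>=1.6
shift [0.  0.  0.4] turn [-0.  0.  0.] rows>=0.8
sd 60.19218456473307 minz 0.1401737999623913
sd 50.29088336300385 minz 0.10851096758132463
```

```bash
python3 -m handwheel '[[1,-0.02,-0.13,-0.25,-0.01,0.037,-0.002],[1,-0.045,-0.134,-0.25,-0.01,0.074,-0.002],[1,-0.045,-0.134,-0.25,-0.01,0.074,-0.002],[1,-0.045,-0.134,-0.25,-0.01,0.074,-0.002]]'|head -2; python3 - <<'E'
from clr import *
from rig import env
f=grab(env,"wrist","w19"); cv2.imwrite(f"pics/w19.png",f["image"])
b=g46(2.5,28,.006,(1,22,39),0);plan(env,[b]); print(env.get_obs()["joint_pos"].round(3))
E
```

```text
clock: 29.15
position: [0.5016, 0.1711, 0.1311]
shift [0.008 0.001 0.405] turn [-0.0004  0.0005 -0.0005] rows>=0.8
[ 0.415  0.166  2.131 -0.956  0.547  0.724]
```

View pics/w19.png

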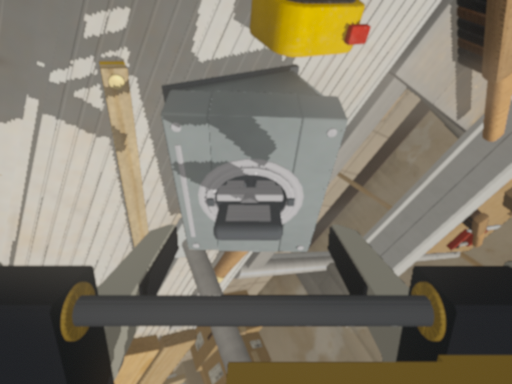

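Reachable, with the bow at (249,222) between the fingers. I'm descending.

```bash
python3 -m handwheel '[[1,0.008,0,0.25,0,0,0],[1,0.008,0,0.4,0,0,0],[1,0.008,0,0.4,0,0,0],[1,0.008,0,0.4,0,0,0]]'; python3 - <<'E'
from clr import *
from rig import env
f=grab(env,"wrist","w20"); cv2.imwrite(f"pics/w20.png",f["image"])
b=g46(2.5,28,.006,(1,22,39),0);plan(env,[b]); print(env.get_obs()["joint_pos"].round(3))
E
```

```text
clock: 29.6
position: [0.5236, 0.1637, 0.098]
orientation: [0.501, 0.803, 0.065, 0.316]
ft_force: [-0.2, 0.1, -0.9]
opening: 0.0929
shift [-0.005  0.002  0.007] turn [-0.0006  0.0004 -0.0003] rows>=0.0
[ 0.373  0.248  2.136 -1.089  0.477  0.843]
```

View pics/w20.png

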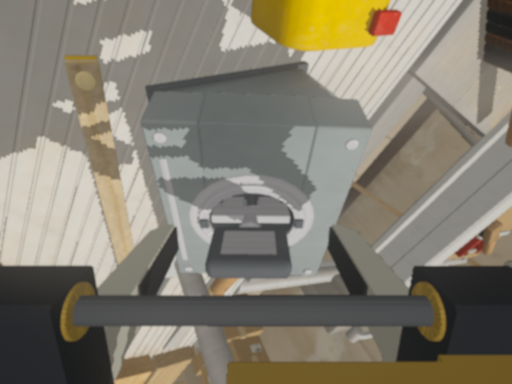

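```bash
python3 - <<'E'
from clr import *
from rig import env
p,R,o=cur(env); P=cloud(load("w20"))[215:285,200:298].reshape(-1,3); T=(P-p)@R*1000
q=T[(T[:,2]<12)&(T[:,2]>-70)]
for z in range(-60,12,8):
    a=q[(q[:,2]>=z)&(q[:,2]<z+8)]
    if len(a)>5: print(z,len(a),"x",np.percentile(a[:,0],[2,50,98]).round(1),"y",np.percentile(a[:,1],[2,98]).round(1))
E
```

```text
-36 1505 x [-8.3 -1.9  2.2] y [-23.   18.6]
-28 876 x [-2.1  2.7  4. ] y [-23.9  19.7]
-20 672 x [1.6 4.  5.1] y [-23.6  19.3]
-12 599 x [3.2 5.1 6.1] y [-23.1  19.5]
-4 424 x [4.2 6.  6.7] y [-23.4  19.4]
4 171 x [5.  6.8 9.1] y [-19.8   4.7]
```

In the tool frame, the bow's centre is at x≈−1.5 mm, y≈−2 mm, 16 mm behind the tip. That's good, so I'm closing.

```bash
python3 -m handwheel '[[-1,0,-0.01,0,0,0,0],[-1,0,-0.02,0,0,0,0],[-1,0,-0.02,0,0,0,0],[-1,0,-0.02,0,0,0,0],[-1,0,-0.02,0,0,0,0],[-1,0,-0.02,0,0,0,0]]' 55; python3 - <<'E'
from clr import *
from rig import env
f=grab(env,"wrist","w21"); cv2.imwrite(f"pics/w21.png",f["image"])
p,R,o=cur(env); P=cloud(load("w21"))[215:285,200:298].reshape(-1,3); T=(P-p)@R*1000
q=T[(T[:,2]<12)&(T[:,2]>-70)]
for z in range(-28,4,8):
    a=q[(q[:,2]>=z)&(q[:,2]<z+8)]
    if len(a)>5: print(z,len(a),"x",np.percentile(a[:,0],[2,50,98]).round(1),"y",np.percentile(a[:,1],[2,98]).round(1))
E
```

```text
clock: 30.25
position: [0.5223, 0.1629, 0.0978]
orientation: [0.501, 0.803, 0.065, 0.316]
ft_force: [0.3, 0.4, 0.2]
opening: 0.0496
-28 993 x [-5.3  2.8  8.7] y [-25.5  21.3]
-20 829 x [-3.4  4.2  9. ] y [-27.2  25.7]
-12 764 x [-3.2  5.2  9.1] y [-28.4  25.8]
-4 536 x [-1.8  6.1  9.2] y [-28.5  26.3]
```

```bash
python3 -m handwheel '[[-1,0,0,0,0,0,0],[-1,0,0,0,0,0,0]]' 55; python3 - <<'E'
from clr import *
from rig import env
p,R,o=cur(env)
# key frame estimate: tilt 20deg toward +ky
K=keyR(2.5); Kt=Ro.from_rotvec(-K[:,0]*np.radians(20)).as_matrix()@K
L=np.stack([up,by,n],1)
print("kz in lock",(L.T@Kt[:,2]).round(3))
b=np.array([-.0015,0,-.016]); bow=p+R@b; print("bow lk mm",(L.T@(bow-M)*1000).round(1), "foot lk",(L.T@(bow-.065*Kt[:,2]-M)*1000).round(1))
print("angle tool y vs kx",np.degrees(np.arccos(abs(R[:,1]@K[:,0]))))
json.dump(dict(b=b.tolist(),Rk=(R.T@Kt).tolist()),open("grasp.json","w"))
E
python3 st.py
```

```text
clock: 30.5
position: [0.5222, 0.1628, 0.0977]
orientation: [0.501, 0.803, 0.065, 0.316]
ft_force: [-0.2, -0.0, 0.3]
opening: 0.0458
kz in lock [-0.015  0.342  0.94 ]
bow lk mm [-1.3 22.7 42.8] foot lk [ -0.3   0.5 -18.3]
angle tool y vs kx 0.33357859943982493
up -1.3 by 22.7 foot above floor -0.2 phi 2.5 tilt up -0.9 by 19.6 F(up,by,n) [-0.   0.1  0.4] t 30.5 op 45.8
```

```bash
python3 - <<'E'
from clr import *
g=grasp(); json.dump(dict(b=[-.0015,0,-.014],Rk=g["Rk"].tolist()),open("grasp.json","w"))
E
cat >> clr.py <<'E'
def kp(phi,tau,g,h=0,du=-.0005,db=.0007):
    K=keyR(phi); Kt=Ro.from_rotvec(-K[:,0]*np.radians(tau)).as_matrix()@K
    foot=M-n*(.022-h)+up*du+by*db
    return tool_for(foot+.065*Kt[:,2],Kt,g)
E
python3 - <<'E'
from clr import *
from rig import env
g=grasp()
w=[kp(2.5,20,g,.001),kp(-10,20,g,.001),kp(-10,8,g),kp(-10,0,g)]
plan(env,w)
for q in w: print("sd",1000*sd(TP@q[1].T+q[0]),q[0].round(4))
E
```

```text
shift [ 0.015 -0.002  0.003] turn [ 0. -0.  0.] rows>=0.0
shift [-0.003  0.037  0.002] turn [0.0327 0.0001 0.0613] rows>=1.5
shift [-0.098  0.     0.036] turn [ 0.0001  0.0667 -0.0001] rows>=1.4
shift [-0.069  0.     0.016] turn [ 0.      0.0444 -0.0001] rows>=0.9
sd 51.05402562636699 [0.5218 0.1639 0.0967]
sd 71.36180904079367 [0.5248 0.1654 0.0983]
sd 43.60929670483631 [0.528  0.1554 0.0989]
sd 23.821266561803604 [0.5303 0.1487 0.0988]
```

```bash
python3 -m handwheel '[[-1,0,0.018,0,0.016,0,0.03],[-1,0.003,0.037,0.002,0.0327,0,0.0613],[-1,0.003,0.037,0.002,0.0327,0,0.0613]]'|tail -2;python3 st.py; python3 - <<'E'
from clr import *
from rig import env
g=grasp(); plan(env,[kp(-10,8,g),kp(-10,0,g)]); o=env.get_obs(); print(o["joint_pos"].round(3),o["wrist_torque"].round(2))
E
```

```text
ft_force: [-2.1, -1.2, 5.5]
opening: 0.0455
up 4.6 by 21.5 foot above floor -2.1 phi -10.1 tilt up 3.4 by 19.4 F(up,by,n) [0.1 0.  6. ] t 30.8 op 45.5
shift [-0.087 -0.014  0.039] turn [ 0.0001  0.067  -0.001 ] rows>=1.4
shift [-0.069  0.     0.016] turn [ 0.      0.0444 -0.0001] rows>=0.9
[ 0.38   0.271  2.038 -0.837  0.596  0.796] [-0.29  0.18 -0.32]
```

```bash
python3 -m handwheel '[[-1,-0.043,-0.01,0.02,0,0.033,0],[-1,-0.087,-0.01,0.036,0,0.067,0],[-1,-0.087,-0.01,0.036,0,0.067,0]]'|tail -2;python3 st.py; python3 - <<'E'
from clr import *
from rig import env
g=grasp(); plan(env,[kp(-10,0,g)]);  f=grab(env,"wrist","w22"); cv2.imwrite(f"pics/w22.png",f["image"])
E
```

```text
ft_force: [-3.6, 3.7, -4.4]
opening: 0.0459
up 2.4 by 8.8 foot above floor 0.9 phi -9.9 tilt up 1.1 by 7.9 F(up,by,n) [-3.   5.  -3.5] t 31.1 op 45.9
shift [-0.06  -0.015  0.028] turn [ 0.0015  0.0444 -0.    ] rows>=0.9
```

View pics/w22.png

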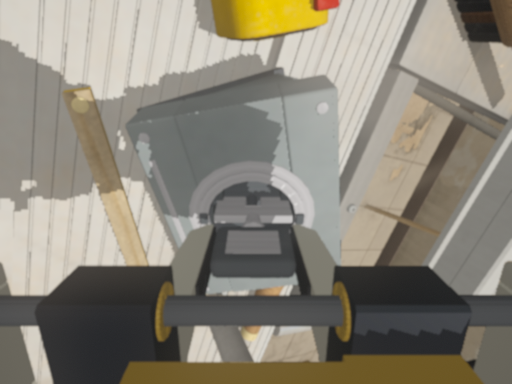

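The rim marks at (203,217) and (300,217) lie in line with the bit, so the core follows the key. I'm finishing the uprighting and then turning on.

```bash
python3 -m handwheel '[[-1,-0.03,-0.01,0.02,0.001,0.022,0],[-1,-0.06,-0.01,0.034,0.001,0.044,0],[-1,-0.06,-0.01,0.034,0.001,0.044,0]]'|tail -2;python3 st.py; python3 - <<'E'
from clr import *
from rig import env
g=grasp(); plan(env,[kp(-23,0,g,-.001),kp(-36,0,g,-.001)]); o=env.get_obs(); print(o["joint_pos"].round(3),o["wrist_torque"].round(2))
E
```

```text
ft_force: [-14.4, -2.0, 20.1]
opening: 0.0456
up 0.7 by -0.4 foot above floor 1.1 phi -9.8 tilt up -0.2 by -0.0 F(up,by,n) [-3.7  5.5 23.9] t 31.45 op 45.6
shift [ 0.011 -0.015  0.019] turn [ 0.0116 -0.0004  0.0722] rows>=1.5
shift [ 0.    -0.001 -0.   ] turn [0.0102 0.0001 0.0715] rows>=1.5
[ 0.021  0.169  2.086  0.161  0.462 -0.428] [-0.45  1.8  -0.03]
```

```bash
python3 -m handwheel '[[-1,0.002,-0.007,0,0.006,0,0.036],[-1,0.003,-0.015,0,0.0116,0,0.0722],[-1,0.003,-0.015,0,0.0116,0,0.0722]]'|tail -2;python3 st.py; python3 - <<'E'
from clr import *
from rig import env
g=grasp(); plan(env,[kp(-36,0,g,.0005)]); o=env.get_obs(); print(o["joint_pos"].round(3),o["wrist_torque"].round(2))
f=grab(env,"wrist","w23"); cv2.imwrite(f"pics/w23.png",f["image"])
E
```

```text
ft_force: [-1.9, 3.2, 5.2]
opening: 0.0457
up -0.3 by 0.1 foot above floor 1.2 phi -23.1 tilt up -0.0 by 0.1 F(up,by,n) [2.1 3.7 4.7] t 31.75 op 45.7
shift [ 0.006 -0.005  0.006] turn [0.0103 0.0003 0.0708] rows>=1.5
[ 0.028  0.178  2.056  0.123  0.514 -0.158] [0.84 0.1  0.24]
```

View pics/w23.png

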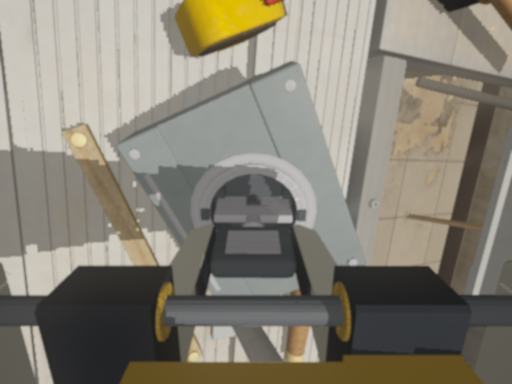

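```bash
python3 -m handwheel '[[-1,0.003,-0.002,0.004,0.005,0,0.036],[-1,0.006,-0.005,0.004,0.01,0,0.0708],[-1,0.006,-0.005,0.004,0.01,0,0.0708]]'|tail -2;python3 st.py; python3 -m handwheel '[[-1,0,0,0,0.002,0,0.016],[-1,0,0,0,0.002,0,0.016]]'|tail -2;python3 st.py;python3 - <<'E'
from rig import env
o=env.get_obs(); print(o["joint_pos"].round(3),o["wrist_torque"].round(2))
E
```

```text
ft_force: [-3.5, 2.0, 9.7]
opening: 0.0458
up -0.2 by 0.8 foot above floor 1.1 phi -35.8 tilt up -0.0 by 0.2 F(up,by,n) [2.2 3.5 9.6] t 32.1 op 45.8
ft_force: [-0.4, 5.9, 5.2]
opening: 0.0455
up 0.2 by 1.3 foot above floor 1.2 phi -38.5 tilt up -0.1 by 0.3 F(up,by,n) [4.6 5.3 3.6] t 32.3 op 45.5
[0.031 0.19  2.025 0.112 0.569 0.122] [1.23 0.02 1.1 ]
```

```bash
python3 - <<'E'
from clr import *
from rig import env
f=grab(env,"wrist","w24"); cv2.imwrite(f"pics/w24.png",f["image"])
P=cloud(f)[205:285,205:300].reshape(-1,3); L=np.stack([up,by,n],1); V=(P-M)@L
kx=np.radians(-37); a=V[:,0]*np.cos(kx)+V[:,1]*np.sin(kx); b=-V[:,0]*np.sin(kx)+V[:,1]*np.cos(kx); z=V[:,2]*1000
for lo in range(20,64,6):
    m=(z>=lo)&(z<lo+6)&(abs(a)<.018)&(abs(b)<.03)
    if m.sum()>5: print(lo,m.sum(),(np.percentile(b[m],[5,50,95])*1000).round(1))
E
```

```text
20 165 [5.4 6.6 8.6]
26 272 [6.1 6.8 7.5]
32 330 [6.2 7.1 7.7]
38 390 [6.4 7.1 7.8]
44 413 [6.3 7.1 7.9]
50 501 [6.2 7.1 7.8]
56 1384 [-2.3  3.8  7. ]
```

View pics/w24.png

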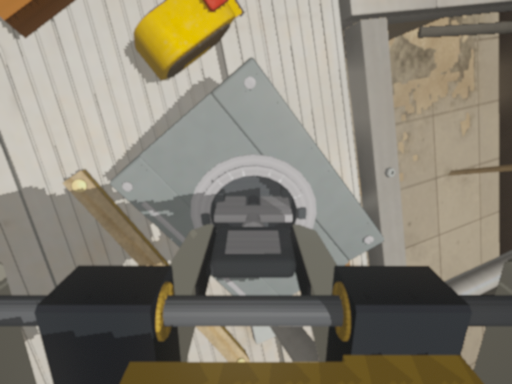

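The key is upright and the marks are in line with it. I'll turn a little more to confirm the stop.

```bash
python3 -m handwheel '[[-1,-0.004,-0.005,0,0.002,0,0.016],[-1,-0.004,-0.005,0,0.002,0,0.016],[-1,-0.004,-0.005,0,0.002,0,0.016]]'|tail -2;python3 st.py;python3 - <<'E'
from rig import env
o=env.get_obs(); print(o["joint_pos"].round(3),o["wrist_torque"].round(2))
E
```

```text
ft_force: [2.6, 7.1, 2.0]
opening: 0.0458
up 0.3 by 1.6 foot above floor 1.2 phi -41.0 tilt up -0.1 by 0.4 F(up,by,n) [ 6.1  4.9 -0.6] t 32.65 op 45.8
[0.031 0.191 2.022 0.111 0.575 0.167] [ 1.14 -0.44  1.9 ]
```

The torque rises to 1.9 N m without further rotation, so it's at the stop. I'm easing off and then withdrawing.

```bash
python3 -m handwheel '[[-1,0.004,0.005,0,-0.002,0,-0.02],[-1,0.004,0.005,0,-0.002,0,-0.02]]'|tail -2;python3 st.py;python3 - <<'E'
from clr import *
from rig import env
p,R,o=cur(env); print(o["wrist_torque"].round(2)); w=[(p+n*.04,R),(p+n*.08+by*.02,R)]; plan(env,w)
for q in w: print(1000*sd(TP@q[1].T+q[0]))
E
```

```text
ft_force: [-0.6, 0.6, 4.0]
opening: 0.0456
up 0.6 by 1.8 foot above floor 1.1 phi -37.1 tilt up 0.0 by 0.4 F(up,by,n) [1.5 0.8 3.7] t 32.85 op 45.6
[0.3  0.21 0.09]
shift [-0.058  0.001 -0.396] turn [0. 0. 0.] rows>=0.8
shift [ 0.099 -0.12  -0.419] turn [0. 0. 0.] rows>=0.9
26.20721994223357
37.68305170362326
```

```bash
python3 -m handwheel '[[-1,-0.03,0,-0.2,0,0,0],[-1,-0.058,0,-0.4,0,0,0],[-1,-0.058,0,-0.4,0,0,0]]'|tail -2;python3 st.py;python3 - <<'E'
from clr import *
from rig import env
f=grab(env,"wrist","w25"); cv2.imwrite(f"pics/w25.png",f["image"])
g=grasp(); print(env.get_obs()["joint_pos"].round(2)); p,R,o=cur(env)
e=tool_for(slot(2,.18),KS,g); w1=(p+n*.07+by*.05,R); mid=((w1[0]+e[0])/2+[0,0,.02],e[1]); plan(env,[w1,mid,e]); print(mid[0],e[0])
E
```

```text
ft_force: [0.2, -0.1, -2.4]
opening: 0.046
up 0.4 by 1.6 foot above floor 42.5 phi -37.0 tilt up 0.0 by 0.5 F(up,by,n) [-0.9 -0.2 -2.2] t 33.15 op 46.0
[0.01 0.1  2.02 0.1  0.66 0.1 ]
shift [ 0.291 -0.3   -0.752] turn [0. 0. 0.] rows>=1.7
shift [1.24  0.253 0.219] turn [ 0.1047 -0.0429 -0.22  ] rows>=5.2
shift [0.844 1.005 0.253] turn [ 0. -0. -0.] rows>=2.7
[0.51136678 0.28884197 0.20302199] [0.55847357 0.40824778 0.16592842]
```

View pics/w25.png

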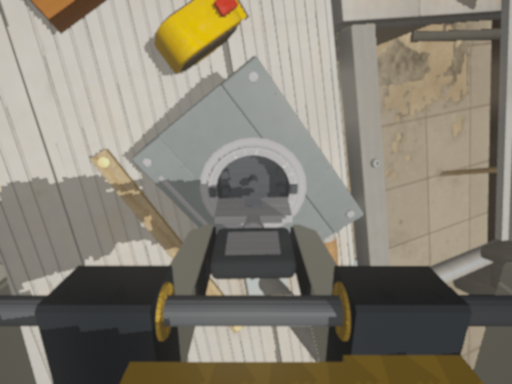

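The key is out. I'll measure the marks' angle.

```bash
python3 - <<'E'
from clr import *
f=load("w25"); cv2.imwrite("pics/w25z.png",cv2.convertScaleAbs(cv2.resize(f["image"][130:230,190:320],None,fx=6,fy=6,interpolation=cv2.INTER_CUBIC),alpha=1.3,beta=10))
E
```

```text
(no output)
```

View pics/w25z.png

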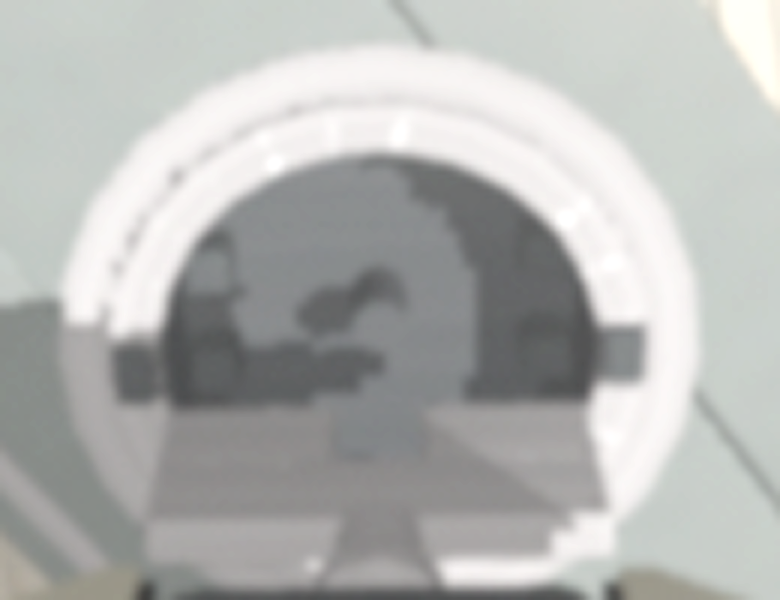

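```bash
python3 - <<'E'
from clr import *
f=load("w25"); L=np.stack([up,by,n],1)
def c(u,v):
    o,d=ray(f,190+(u+.5)/6-.5,130+(v+.5)/6-.5); t=((M-o)@n)/(d@n); return L.T@(o+t*d-M)*1000
a=c(137,368);b=c(622,354); d=b-a; print(a.round(1),b.round(1),np.degrees(np.arctan2(d[1],d[0])),np.linalg.norm(d))
E
```

```text
[-27.1  18.9   0. ] [ 28.  -20.2  -0. ] -35.34002660654993 67.49699578800882
```

The marks turned from +29° to −35.3°, i.e. 1.12 rad plus the initial angle, which puts the core at its stop. Now the key goes back to the stand.

```bash
python3 -m handwheel '[[-1,0.29,-0.3,-0.75,0,0,0],[-1,0.29,-0.3,-0.75,0,0,0],[-1,0.29,-0.3,-0.75,0,0,0]]'|head -2; python3 -m handwheel '[[-1,1,0.25,0.15,0.05,-0.02,-0.11],[-1,1,0.25,0.15,0.105,-0.043,-0.22],[-1,1,0.25,0.15,0.105,-0.043,-0.22],[-1,1,0.25,0.15,0.105,-0.043,-0.22],[-1,1,0.25,0.15,0.105,-0.043,-0.22],[-1,1,0.25,0.15,0.105,-0.043,-0.22]]'|head -2;python3 - <<'E'
from clr import *
from rig import env
g=grasp(); e=tool_for(slot(2,.16),KS,g); plan(env,[e]);print(env.get_obs()["joint_pos"].round(2))
E
```

```text
clock: 33.5
position: [0.4638, 0.1703, 0.2015]
clock: 34.1
position: [0.5059, 0.2661, 0.2047]
shift [1.037 1.172 0.438] turn [-0.0008  0.0008  0.0016] rows>=3.3
[ 0.38  0.31  1.5  -0.15  1.31 -0.11]
```

```bash
python3 -m handwheel '[[-1,0.8,0.9,0.2,0,0,0.0016],[-1,0.8,0.9,0.2,0,0,0.0016],[-1,0.8,0.9,0.2,0,0,0.0016],[-1,0.8,0.9,0.2,0,0,0.0016]]'|head -2;python3 - <<'E'
from clr import *
from rig import env
g=grasp(); e=tool_for(slot(2,.125),KS,g); plan(env,[e])
E
```

```text
clock: 34.5
position: [0.545, 0.3791, 0.1686]
shift [0.266 0.266 0.543] turn [-0.0017  0.0005  0.0001] rows>=1.3
```

```bash
python3 -m handwheel '[[-1,0.266,0.266,0.1,0,0,0],[-1,0.266,0.266,0.54,-0.001,0,0],[-1,0.266,0.266,0.54,-0.001,0,0],[-1,0.266,0.266,0.54,-0.001,0,0]]'|head -2;python3 - <<'E'
from clr import *
from rig import env
g=grasp(); e=tool_for(slot(2,.108),KS,g); plan(env,[e])
f=grab(env,"wrist","w26"); cv2.imwrite(f"pics/w26.png",f["image"])
# bow face in stand frame
P=cloud(f)[205:290,205:300].reshape(-1,3); a=P@s3*1000;b=P@t3*1000;z=P[:,2]*1000
for lo in range(84,150,7):
    m=(z>=lo)&(z<lo+7)&(abs(a-688)<17)&(abs(b-75)<30)
    if m.sum()>5: print(lo,m.sum(),np.percentile(b[m],[5,50,95]).round(1))
E
```

```text
clock: 34.9
position: [0.5576, 0.4065, 0.1101]
shift [0.034 0.017 0.158] turn [-0.0018  0.0007 -0.0003] rows>=0.3
84 369 [69.9 73.7 76.3]
91 34 [74.3 76.4 77.3]
98 141 [76.5 78.4 79.9]
105 257 [77.2 78.1 78.7]
112 378 [77.8 78.4 79.1]
119 422 [77.9 78.5 79.2]
126 487 [78.  78.6 79.3]
133 755 [74.7 78.1 79.1]
140 841 [68.9 73.5 77.2]
```

View pics/w26.png

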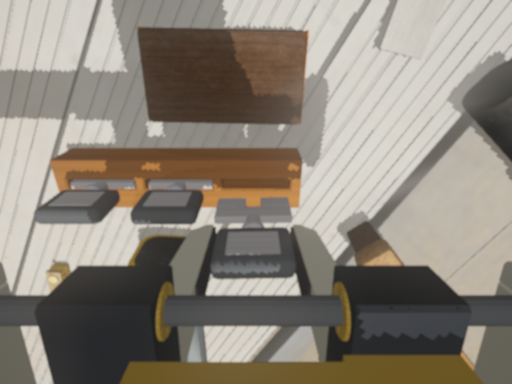

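```bash
python3 - <<'E'
from clr import *
f=load("w26"); P=cloud(f).reshape(-1,3); a=P@s3*1000;b=P@t3*1000;z=P[:,2]*1000
for s0 in (556,622):
    m=(z>62)&(z<88)&(abs(a-s0)<15)&(abs(b-75)<16); 
    for lo in (62,70,78): 
        k=m&(z>=lo)&(z<lo+8); print(s0,lo,k.sum(),np.percentile(b[k],[5,50,95]).round(1) if k.sum()>3 else "")
    m=(z>84)&(z<94)&(abs(a-s0)<30)&(abs(b-75)<14); print(" top s",np.percentile(a[m],[2,98]).round(1),"t",np.percentile(b[m],[3,97]).round(1))
m=(z>112)&(z<138)&(abs(a-688)<32)&(abs(b-78.5)<1.5); 
im=f["image"].reshape(-1,3); k=m; print("held face s",np.percentile(a[k],[1,99]).round(1))
m=(z>30)&(z<38)&(abs(a-690)<40)&(b>50)&(b<110); print("stand top t",np.percentile(b[m],[1,99]).round(1),"s",np.percentile(a[m],99))
E
```

```text
556 62 191 [79.6 80.1 80.6]
556 70 207 [79.6 80.1 80.6]
556 78 261 [79.3 79.9 80.5]
 top s [539.  581.5] t [69.4 80.1]
622 62 192 [79.3 79.8 80.3]
622 70 219 [79.3 79.9 80.4]
622 78 265 [79.  79.6 80.2]
 top s [604.6 647.2] t [69.3 79.7]
held face s [664.6 710. ]
stand top t [53.6 96. ] s 726.3444784230869
```

```bash
python3 -m handwheel '[[-1,0.037,0.03,0.1,-0.002,0,0],[-1,0.037,0.03,0.155,-0.002,0,0],[-1,0.037,0.03,0.155,-0.002,0,0],[-1,0.037,0.03,0.155,-0.002,0,0]]'|head -2;python3 - <<'E'
from clr import *
from rig import env
g=grasp(); e=tool_for(slot(2,.108),KS,g); plan(env,[e]); p,R,o=cur(env); print("bow s,t,z",(p+R@g["b"])@KS)
f=grab(env,"wrist","w27"); cv2.imwrite("pics/w27.png",cv2.resize(f["image"][130:290,20:320],None,fx=2.6,fy=2.6,interpolation=cv2.INTER_CUBIC))
P=cloud(f).reshape(-1,3); a=P@s3*1000;b=P@t3*1000;z=P[:,2]*1000
for s0 in (556,622):
    m=(z>64)&(z<86)&(abs(a-s0)<15)&(abs(b-75)<16); m2=(z>84)&(z<94)&(abs(a-s0)<30)&(abs(b-75)<14); print(s0,np.median(b[m]).round(1)," top s",np.percentile(a[m2],[2,98]).round(1))
m=(z>95)&(z<120)&(abs(a-688)<17)&(abs(b-75)<16);print("held t",np.median(b[m]).round(1)); m=(z>95)&(z<120)&(abs(a-688)<32)&(abs(b-np.median(b[m]))<1.5); print(np.percentile(a[m],[1,99]))
m=(z>46)&(z<64)&(abs(a-690)<40)&(b>60)&(b<85); print("bit s",np.percentile(a[m],[1,99]).round(1),"t",np.percentile(b[m],[10,50,90]).round(1),m.sum())
E
```

```text
clock: 35.35
position: [0.5606, 0.41, 0.0966]
shift [-0.    -0.027  0.027] turn [ 0.0015  0.0006 -0.0005] rows>=0.1
bow s,t,z [0.69046664 0.07525753 0.11068122]
556 80.1  top s [538.9 581.6]
622 79.7  top s [604.7 647.1]
held t 79.9
[668.78384252 714.33030529]
bit s [665.5 718.1] t [75.4 76.  76.6] 702
```

View pics/w27.png

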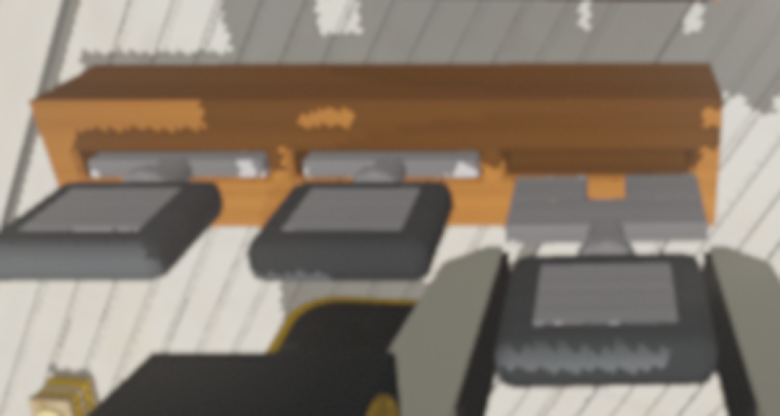

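The slot spans zoomed x 503–698 (centre 600) and the bit 513–693 (centre 603); its face is level with the other keys at t=79.9. So it's aligned, and I'm lowering.

```bash
python3 -m handwheel '[[-1,0.007,-0.007,0.05,0.001,0,0],[-1,0.014,-0.007,0.1,0.001,0,0],[-1,0.023,-0.007,0.165,0.001,0,0],[-1,0.023,-0.007,0.165,0.001,0,0]]';python3 - <<'E'
from clr import *
from rig import env
g=grasp();  p,R,o=cur(env); print("bow s,t,z",((p+R@g["b"])@KS*1000).round(1))
E
```

```text
clock: 35.8
position: [0.5594, 0.4094, 0.0784]
orientation: [0.5, 0.863, -0.037, 0.061]
ft_force: [0.5, 0.4, -2.3]
opening: 0.0451
bow s,t,z [689.2  75.4  92.5]
```

```bash
python3 -m handwheel '[[-1,0.007,0,0.05,0,0,0],[-1,0.014,0,0.1,0,0,0],[-1,0.014,0,0.1,0,0,0]]' | tail -2; python3 -m handwheel '[[-1,0.007,0,0.05,0,0,0],[-1,0.014,0,0.1,0,0,0],[-1,0.014,0,0.1,0,0,0]]' ;python3 - <<'E'
from clr import *
from rig import env
g=grasp();  p,R,o=cur(env); print("bow s,t,z",((p+R@g["b"])@KS*1000).round(1))
E
```

```text
ft_force: [-0.6, -0.7, -2.0]
opening: 0.0457
clock: 36.4
position: [0.5588, 0.4091, 0.0583]
orientation: [0.5, 0.863, -0.037, 0.061]
ft_force: [-2.2, -0.7, 6.4]
opening: 0.0457
bow s,t,z [688.6  75.4  72.3]
```

The key is fully down (bow z ≈71–72, 6 N upwards). I'm opening just a little and lifting off.

```bash
python3 -m handwheel '[[0.06,0,0,0,0,0,0],[0.06,0,0,0,0,0,0],[0.06,0,0,0,0,0,0]]' 20; python3 -m handwheel '[[0.06,-0.02,0,-0.15,0,0,0],[0.06,-0.06,0,-0.45,0,0,0],[0.06,-0.1,0,-0.8,0,0,0],[0.06,-0.1,0,-0.8,0,0,0]]';python3 - <<'E'
from clr import *
from rig import env
f=grab(env,"wrist","w28"); cv2.imwrite("pics/w28.png",f["image"])
P=cloud(f).reshape(-1,3); a=P@s3*1000;b=P@t3*1000;z=P[:,2]*1000
for s0 in (556,622,688):
    m=(z>64)&(z<86)&(abs(a-s0)<15)&(abs(b-75)<16); m2=(z>80)&(z<110)&(abs(a-s0)<30)&(abs(b-75)<14); print(s0,np.median(b[m]).round(1)," top s",np.percentile(a[m2],[2,98]).round(1),"z",np.percentile(z[m2],[50,95]).round(1))
E
```

```text
clock: 36.7
position: [0.559, 0.4091, 0.0582]
orientation: [0.5, 0.863, -0.037, 0.061]
ft_force: [-0.3, 0.0, -0.2]
opening: 0.0493
clock: 37.1
position: [0.5615, 0.4125, 0.1462]
orientation: [0.5, 0.863, -0.032, 0.064]
ft_force: [0.8, 0.3, 1.1]
opening: 0.0494
556 80.0  top s [538.8 581.8] z [88.4 90.1]
622 79.7  top s [604.7 647.3] z [88.5 90. ]
688 79.0  top s [668.2 711.1] z [88.4 90.1]
```

View pics/w28.png

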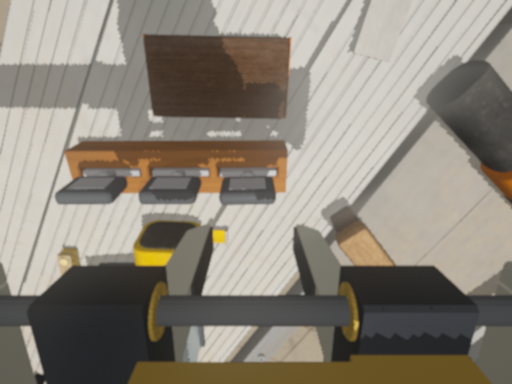

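All three bows are at z = 88.4 mm and upright (keys at (92,188), (170,188) and (248,188)). I'll back off and do a final check from the top camera.

```bash
python3 -m handwheel '[[0.06,0.3,0.2,-1,0,0,0],[0.06,0.3,0.2,-1,0,0,0],[0.06,0.3,0.2,-1,0,0,0],[0.06,0.3,0.2,-1,0,0,0]]'|head -2;python3 -m handwheel '[[0.06,0.9,-0.7,0,0,0,0],[0.06,0.9,-0.7,0,0,0,0],[0.06,0.9,-0.7,0,0,0,0],[0.06,0.9,-0.7,0,0,0,0]]'|head -2;python3 - <<'E'
from clr import *
from rig import env
f=grab(env,"top","t29"); cv2.imwrite("pics/t29.png",cv2.resize(f["image"][135:260,70:400],None,fx=2.4,fy=2.4,interpolation=cv2.INTER_CUBIC))
print(env.get_obs()["ft_force"],env.get_obs()["qd"].round(3))
E
```

```text
clock: 37.55
position: [0.5559, 0.461, 0.2402]
clock: 37.95
position: [0.448, 0.503, 0.2244]
[-0.03637878  0.33756123  0.00579431] [-0.036  0.006 -0.038 -0.01   0.001 -0.004]
```

View pics/t29.png

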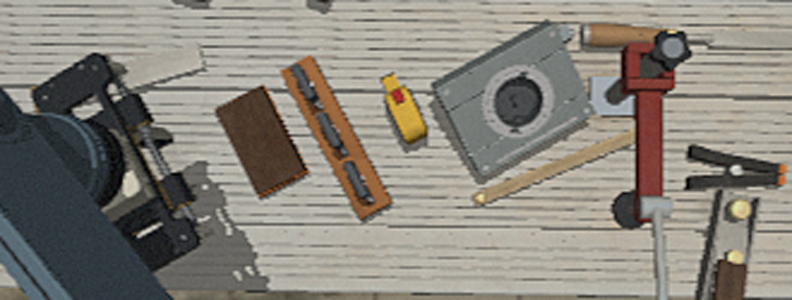

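The bystanders match the first picture, and the lock's marks now run (523,70)–(515,132), the turned position. The bolt stub at (568,32) is shorter. The arm is clear, so I'm handing in.

```bash
python3 -m handwheel '[[0.06,0,0,0,0,0,0],[0.06,0,0,0,0,0,0]]'|head -2; python3 - <<'E'
from rig import env
print(env.get_obs()["qd"].round(4)); print(env.sign_off())
E
```

```text
clock: 38.2
position: [0.4516, 0.5013, 0.2241]
[ 0.     -0.0019 -0.0048  0.0044  0.0015  0.0043]
the job is handed in; nothing more can be done
None
```

I found the key that fits, turned the lock to its stop and put all three keys back in the stand. The job was handed in at 38.2 s of the 72 s allowed, and no verdict was reported.

- **Finding the key:** the near and middle keys both stopped about 13 mm above the floor of the well, and a small wiggle made no difference, so I put them back. The far key dropped fully home.
- **Turning the lock:** I turned it clockwise in two grips, because the gripper's body would have hit the hold-down otherwise. When I let go to change grip, the key tipped about 20° sideways in the lock. I gripped it across its width, stood it upright again and turned it to the stop.
- **Lock check:** the rim marks moved from about +29° to −35°, roughly 1.12 rad plus the small starting angle. The torque rose to 1.9 N m at the end, as expected at the stop. The core's angle itself can't be read directly.
- **Keys and bystanders:** the three bow tops measured the same height (88.4 mm), with the keys upright in their slots. In the last top view the bystanders look where they were at the start, and the arm was clear and at rest.
- **Disagreements:** the wrist and top cameras differed by about 2 mm, and by up to about 4 mm in one later view. For the last placing I therefore lined the key up with the slot and the other keys in a single image. One sideways-leaning approach ran into joint 4's limit, so I used a smaller lean.

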